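# Shim the low foot of a bench rack

## Task

One front foot of the new bench rack hangs clear of the bench: pick up the slotted shim from the channel offcut on the blade of the flat scraper, carry it level with your fingers off it, and slide it under that foot. Feel for the end of the slot coming up against the anchor bolt and press it home there for a moment, firmly but gently (about 10 N on the bolt, never rammed), without prying the foot up. Then draw the scraper out, leaving the shim flat under the foot, and lay the scraper flat on the bench clear of the rack, disturbing nothing else.

Things in the scene. Friction and masses are not known exactly. Their poses are not given: they have to be found in the camera images.
- scraper_grip (a point): Centre of the grip of the loose flat scraper (220 g), 14 mm above its underside. x points along the tool to the blade, z up. Wooden handle 30 mm wide, 28 mm high, from 75 mm behind this point to 42 mm ahead; then a steel bolster 50 mm wide, 16 mm high, with a flat upright face 50 mm ahead of this point; then the blade. Handle, bolster and blade have one flat underside.
- scraper_tip (a point): Middle of the front edge of the scraper's flat blade, which is 50 mm wide, 3 mm thick and juts 56 mm out of the bolster; 106 mm ahead of the grip point and 1.5 mm above the underside. Same axes.
- shim_mid (a point): Centre, half-way up, of the loose aluminium shim plate: 105 mm long (x), 80 mm wide (y), 6 mm thick, 95 to 160 g. A slot 20 mm wide, open at the front (+x) edge, ends square 16.5 mm ahead of this point. Its centre of mass is 3 mm behind this point. With the blade under it and its rear edge against the bolster it lies balanced.
- shim_seat (a point): Point of the shim, half-way up, that lies on the bolt's axis when the slot is fully home: 23.5 mm ahead (+x) of the centre; same axes.
- channel_top (a point): Middle of the open top of a short steel channel fixed to the bench: 80 mm long (x), 76 mm wide (y), 22 mm high, floor 3 mm thick, side walls 68 mm apart inside, open at both ends. The shim lies across the walls, overhanging both ends by 12 mm (give or take 3), slot to +x, away from the robot; under it are 19 mm of free height.
- rack: Open rack frame of dark slotted angle, 240 mm high, fixed. Origin at the middle of the low foot's bolt slot, at bench level; x points into the rack (the way the shim goes in), y along its front (other front foot at +360 mm). Low foot plate 84 mm wide: flat from 14 mm before the origin to 46 mm behind, with a toe in front that turns up 10 mm over 32 mm. Upright 24 mm behind it.
- foot (a joint): Lift of the low foot in m: 0 as it hangs, its flat underside 4 mm above the bench; pushed up it yields against a load of 3 to 7 N and sinks back. Sliding the shim in under it takes a push of 8 to 20 N; coming up against the bolt is felt as a further, steep rise. About 0.002 with the 6 mm shim flat under it.
- level: Spirit level lying on the rack's front top beam, 200 mm long, loose bystander; origin in its underside.
- wrench: Open-ended wrench about 190 mm long on the bench, bystander.
- tape: Roll of clear tape, 104 mm in diameter, 48 mm high, bystander.
- bottle: Clear bottle with blue cap, 60 mm in diameter, 190 mm high, bystander.
- spare: Plain square packing plate without slot, 60 x 60 x 8 mm, bystander.
- jar: Low steel tin, 64 mm in diameter, 55 mm high, bystander.
- scraper: The scraper, lying flat on the bench at the start; origin at its underside straight below the grip point; axes as there.
- shim: The shim; origin at its underside, straight below its centre; axes as there.
- anchor: Middle, at bench level, of the slotted hole in the low foot's plate; axes as the rack. In it stands the fixed anchor bolt, an upright stud 14 mm in diameter and 52 mm high with its nut backed off. It stands on the slot's line, anywhere from 6 mm before (-x) to 6 mm behind (+x) this point: its place is not measured and must be felt or seen.
Things that resemble listed ones, but are neither listed nor needed, are in the scene too. Leave any pink or turquoise look-alike of the shim alone.

How it is judged:
On the way, in this order (a step that is already met when the one before it is completed fails the run):
1. the shim rides level on the scraper, lifted clear above the channel (height (world z) of shim_mid above 0.04 m and contact force between shim and scraper above 0.3 N and angle between shim's own z axis and vertical below 0.2 rad and horizontal distance between shim_seat and anchor above 0.05 m), for 0.3 s.
2. the shim is under the low foot, the foot lifted by it, its slot pressed fully home against the anchor bolt with at least 4 N (x of shim_seat in the frame of anchor between -0.009 and 0.009 m and y of shim_seat in the frame of anchor between -0.0045 and 0.0045 m and height (world z) of shim_mid below 0.01 m and value of joint foot above 0.001 m and contact force between shim and anchor above 4 N), for 0.15 s.
At the end, for the whole second after the job is handed in: Shim flat on the bench (1.5 mm, 0.03 rad) under the low foot, which rests on it (lift 1 to 3.5 mm); its seat point within 9 mm along and 4.5 mm across of the slot's middle (as far as the bolt lets it in); scraper flat on the bench (3 mm, 0.05 rad), tip over 70 mm from there; both at rest (x of shim_seat in the frame of anchor between -0.009 and 0.009 m and y of shim_seat in the frame of anchor between -0.0045 and 0.0045 m and height (world z) of shim_mid below 0.0045 m and angle between shim's own z axis and vertical below 0.03 rad and value of joint foot between 0.001 and 0.0035 m and height (world z) of scraper below 0.003 m and angle between scraper's own z axis and vertical below 0.05 rad and horizontal distance between scraper_tip and anchor above 0.07 m and linear speed of each of scraper, shim below 0.01 m/s); the robot touches nothing.
It fails at once if the shim is tilted more than 0.3 rad (angle between shim's own z axis and vertical above 0.3 rad).
It fails at once if the fingers touch the shim (over 0.5 N) (contact force between the fingers and shim above 0.5 N).
It fails at once if the shim is rammed against the anchor bolt with more than 16 N (contact force between shim and anchor above 16 N).
It fails at once if the foot is pried up by more than 9 mm (value of joint foot above 0.009 m).
It fails at once if a bystander is moved by more than 15 mm (distance of any of level, wrench, tape, bottle, spare, jar from where it was at the start of the episode above 0.015 m).
It also fails if it takes over 58 s, if anything falls off the work surface, if the arm or the gripper's body presses on something with over 40 N, if the wrist force passes 120 N, or if a joint passes its speed limit or range.

## Robot

A 6-joint arm with a two-finger parallel gripper is mounted at the origin on the work surface. World frame = base frame: x ahead of the robot, y to its left, z up, the work surface at z = 0. Lengths are in m, angles in rad, forces in N, time in s.
With the tool pointing down it reaches from about 0.275 to 0.825 m from the base axis. Payload 4.9 kg.
Tool frame: the origin (TCP) lies between the finger pads; the fingertips stand 8 mm ahead of it and the grasp point (between the pads) lies 11 mm behind it; z points along the fingers, y is the direction in which the jaws open and shut (so a half turn about z gives the same grasp; the last joint's range is limited). The gripper opens to 85 mm and grips with 20 to 120 N. Pads are 22 mm wide; open, the fingers measure 114 mm over their backs; the gripper's body (76 mm by 85 mm) begins 54 mm behind the grasp point. The pads swing forward as they close: fully open they stand 13 mm farther back than shut.
Start: joints at [-1.375, 0.326, -0.193, 1.052, 0, 1.437], TCP at [0.178, -0.52, 0.239] pointing down, gripper open.
Joint ranges: [-2.65, 2.65], [-0.97, 1.79], [-1.3, 1.35], [-1.93, 2.1], [-1.47, 1.37], [-3.14, 3.14]. Speed limits (rad/s): [2.57, 2.57, 3.14, 3.14, 3.14, 3.14].

## Interface

Orientations are given as [roll, pitch, yaw] about the fixed x, y, z axes, in that order (R = Rz(yaw) Ry(pitch) Rx(roll)).
In Python, from station import r gives the robot as it stands.
- The arm moves only by the tool move_arm, never from a script. Its argument "targets" is a list that holds one entry, the list of rows, each a list of 7 numbers: the opening, from 0 (shut) to 1 (fully open), then the shift along the tool's x, y, z in cm, then the turn, a rotation vector about the tool's x, y, z in degrees. A call has 1 to 20 rows; each row is the pose to reach, as a shift and turn from the pose commanded when the call began, along the tool's axes at that moment; what a row does not reach only later rows make up. A row lasts 1/12 s, in which the tool goes at most 41.7 mm and 7.16 degrees, less where a joint would pass 70% of its speed; a pose out of reach is approached as far as the arm can. A call with a gripper value outside its range is refused whole. The fingers move at their own pace and stop on an object; "force" is the grip in N (left out, the last holds). Time passes only in rows, so rows that repeat a pose let the fingers close. It gives the time, the measured TCP pose, the force and the opening at its end, in the units of the state.
- r.state(): the state, without advancing time (a new reading comes with each control period).
- r.get_image(name): name is "side" or "top"; returns the picture (400x640x3 uint8, red, green, blue); there is no depth.
- r.get_calibration(name): a dict with "camera_matrix" (3x3 intrinsics, pixels), "R" (3x3) and "t" (3): a world point X has camera coordinates R X + t. Camera axes: x right, y down, z forward; pixel columns grow to the right and rows downward; lengths in m; the calibration is good to about 2 mm. A picture is of the moment at which its call begins. get_calibration takes no time and is no camera call.
- r.close_job(): hands the job in, once; it reports no verdict.
The state is a dict: "time_s": time; "joint_positions": joint angles; "dq": joint speeds; "joint_efforts": joint torques, N m; "position": TCP position; "ee_rot": TCP orientation; "force": force on the tool from outside, world axes, zero at the start; "moment": the same for the moment, N m; "width": finger opening in m.
Only numpy, scipy, OpenCV 4.12 (cv2) and the standard library are available. Lean on these libraries where they do the work, as an engineer would, in place of code of your own. Each camera call takes 0.05 s, during which the arm holds its last target.

## Working session

There is one attempt and no reset: what is moved stays moved. The work goes in short steps, Python scripts to look and compute and a tool call to move; the robot and the scene stay as the last step left them, time stands still between calls to the robot, and variables do not carry over. Pictures are saved under pics/ and viewed, and the job is handed in when it is done.

Besides the shell and the picture viewer there is one more tool, called as name(argument=value, ...) on one line, values as JSON. move_arm: Moves the arm, as the interface text tells. Its arguments: {"type":"object","properties":{"targets":{"type":"array"},"force":{"type":"number"}},"required":["targets"]}

```bash
ls; mkdir -p pics; python3 - <<'E'
from station import r
import cv2
for n in ("side","top"):
    im=r.get_image(n); cv2.imwrite(f"pics/{n}0.png",im[:,:,::-1])
    c=r.get_calibration(n); print(n,c)
print(r.state())
E
```

```text
pics
side {'camera_matrix': array([[372.47757357,   0.        , 310.79741606],
       [  0.        , 372.47757357, 197.74517212],
       [  0.        ,   0.        ,   1.        ]]), 'R': array([[-0.98031571, -0.19688734, -0.01471356],
       [-0.10886719,  0.60121687, -0.79163515],
       [ 0.16470898, -0.77445054, -0.61081692]]), 't': array([0.48906035, 0.1884705 , 1.05634676])}
top {'camera_matrix': array([[511.5238657 ,   0.        , 329.64260656],
       [  0.        , 511.5238657 , 193.90620688],
       [  0.        ,   0.        ,   1.        ]]), 'R': array([[-0.02858541, -0.99955405, -0.00863542],
       [-0.99260536,  0.02940414, -0.11777098],
       [ 0.11797238,  0.00520503, -0.99300324]]), 't': array([0.02779588, 0.53409011, 1.70407581])}
{'time_s': 0.1, 'joint_positions': array([-1.37518127e+00,  3.26872184e-01, -1.93498720e-01,  1.05203293e+00,
        1.42825611e-05,  1.43656799e+00]), 'dq': array([ 0.0001551 ,  0.00103964,  0.00214063, -0.00088844, -0.00072292,
        0.00032742]), 'joint_efforts': array([ 4.45117994e-04, -4.44239974e+01,  2.63037783e+01,  7.90392514e-03,
       -1.53904266e-04, -3.52788774e-06]), 'position': array([ 0.1780384 , -0.51982684,  0.2385732 ]), 'ee_rot': array([-3.14000151e+00, -2.29280159e-04,  3.29843199e-01]), 'force': array([ 0.09184302, -0.28229624, -0.62940237]), 'moment': array([ 0.00991658, -0.02046587,  0.00906719]), 'width': 0.08531600352872977}
```

View pics/side0.png

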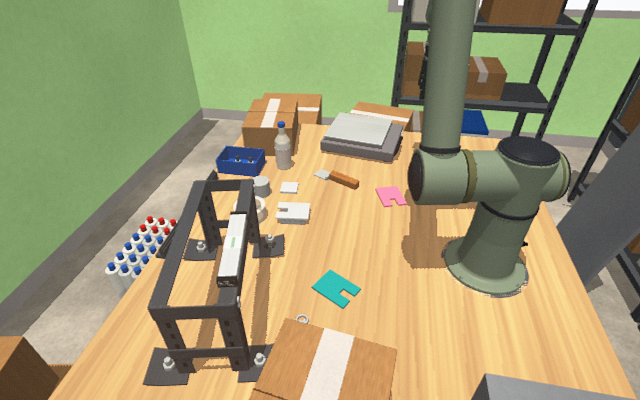

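View pics/top0.png

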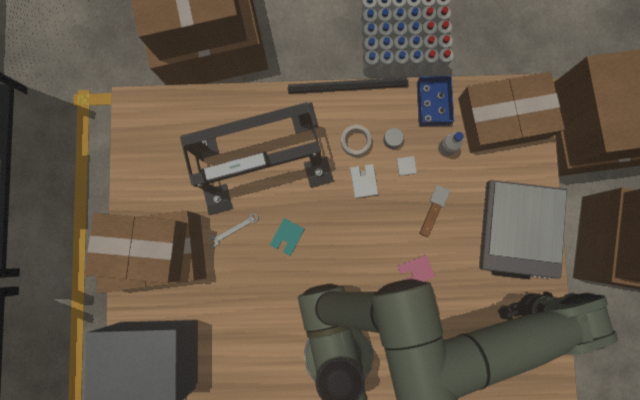

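```bash
python3 - <<'E'
import cv2
t=cv2.imread("pics/top0.png"); s=cv2.imread("pics/side0.png")
cv2.imwrite("pics/t_crop.png",cv2.resize(t[115:255,285:465],None,fx=4.4,fy=4.2,interpolation=cv2.INTER_CUBIC))
cv2.imwrite("pics/s_crop.png",cv2.resize(s[150:270,180:380],None,fx=4,fy=4,interpolation=cv2.INTER_CUBIC))
E
```

```text
(no output)
```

View pics/t_crop.png

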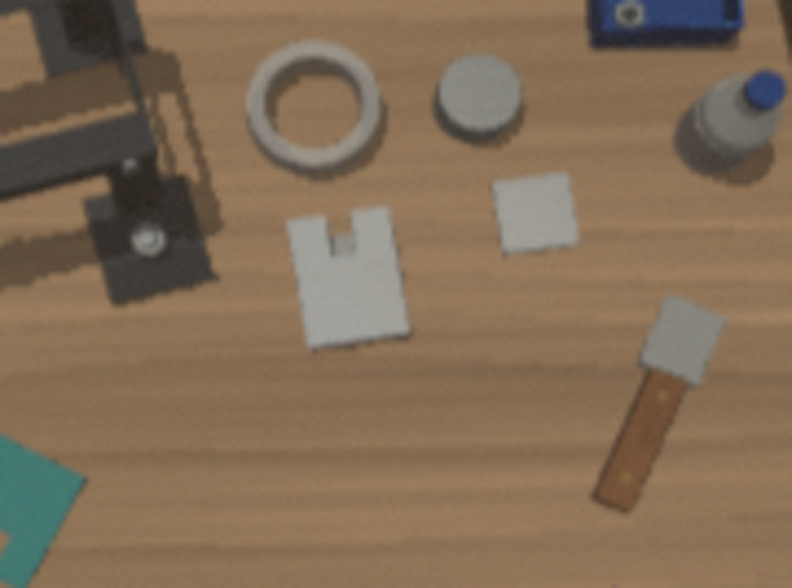

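View pics/s_crop.png

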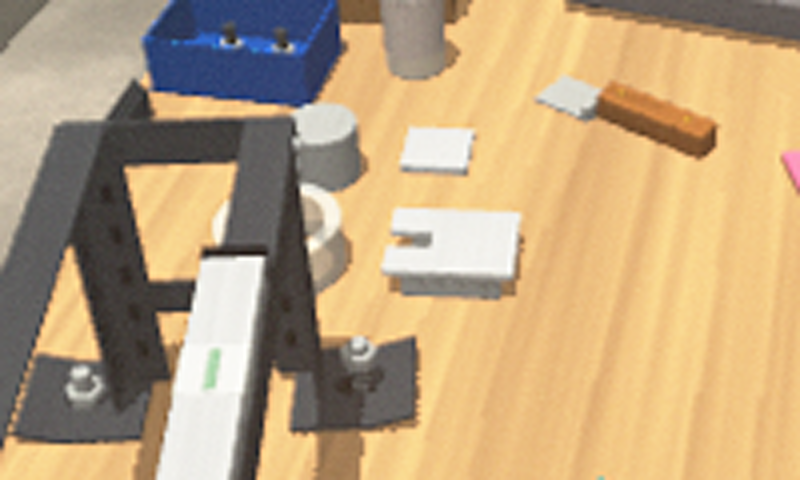

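Candidates for the shim: the grey slotted plate at top (364,180) / side (293,212), turquoise plate at top (288,237), pink plate at top (417,268), and the plain square at (406,166). Only the first is uncoloured, slotted, and lies across a channel with its slot to +x, so that is the shim. The crop confirms it. The scraper is at top (434,212), and the low foot is the right front one at top (318,172). Next I'll fit the poses.

```bash
cat > h.py <<'E'
import numpy as np, cv2
from scipy.optimize import minimize
from station import r
CAL={n:r.get_calibration(n) for n in("side","top")}
def proj(n,X):
    c=CAL[n]; p=np.atleast_2d(X)@c["R"].T+c["t"]; q=p@c["camera_matrix"].T
    return q[:,:2]/q[:,2:]
def ray(n,uv,z):
    c=CAL[n]; d=c["R"].T@np.linalg.inv(c["camera_matrix"])@np.array([uv[0],uv[1],1.]); o=-c["R"].T@c["t"]
    return o+d*(z-o[2])/d[2]
def tri(uvs):
    A=[];b=[]
    for n,uv in uvs.items():
        c=CAL[n]; P=c["camera_matrix"]@np.c_[c["R"],c["t"]]
        for i in(0,1):
            row=uv[i]*P[2]-P[i]; A.append(row[:3]); b.append(-row[3])
    x,res,_,_=np.linalg.lstsq(np.array(A),np.array(b),rcond=None); return x
def grads(img,s=1.0):
    g=cv2.GaussianBlur(img.astype(np.float32).mean(2),(0,0),s)
    return cv2.Sobel(g,cv2.CV_32F,1,0,ksize=3),cv2.Sobel(g,cv2.CV_32F,0,1,ksize=3)
def samp(a,p):
    return cv2.remap(a,p[:,0].astype(np.float32)[None],p[:,1].astype(np.float32)[None],cv2.INTER_LINEAR)[0]
def T(p,L):
    c,s=np.cos(p[2]),np.sin(p[2]); L=np.asarray(L,float)
    return np.c_[p[0]+c*L[:,0]-s*L[:,1],p[1]+s*L[:,0]+c*L[:,1],L[:,2]]
# edges: list of (a,b,inside_pt,sign) local 3D ; sign +1 = inside brighter
def score(p,edges,G,views):
    tot=0
    for n in views:
        gx,gy=G[n]
        for a,b,c,sg in edges:
            W=T(p,[a,b,c]); uv=proj(n,W); A,B,C=uv
            t=np.linspace(.06,.94,25)[:,None]; P=A+(B-A)*t
            d=B-A; L=np.hypot(*d); nrm=np.array([-d[1],d[0]])/L
            if nrm@(C-(A+B)/2)<0: nrm=-nrm
            v=sg*(samp(gx,P)*nrm[0]+samp(gy,P)*nrm[1])
            tot+=v.sum()/25*L
    return tot
def fit(p0,edges,imgs,views):
    p=np.array(p0,float)
    for s in(2.0,1.0):
        G={n:grads(imgs[n],s) for n in views}
        f=lambda q:-score(q*np.array([.01,.01,.1]),edges,G,views)
        q0=p/np.array([.01,.01,.1])
        m=minimize(f,q0,method="Nelder-Mead",options=dict(initial_simplex=q0+np.r_[np.zeros((1,3)),.5*np.eye(3)],xatol=1e-3,fatol=1e-3,maxiter=600))
        p=m.x*np.array([.01,.01,.1])
    return p,-m.fun
def poly(pts,z,inner,sign):
    pts=[(x,y,z) for x,y in pts]
    return [(pts[i],pts[(i+1)%len(pts)],inner,sign) for i in range(len(pts))]
z=.028
SHIM=[((-.0525,.04,z),(.0525,.04,z),(0,0,z),1),((-.0525,-.04,z),(.0525,-.04,z),(0,0,z),1),
 ((-.0525,-.04,z),(-.0525,.04,z),(0,0,z),1),((.0525,.01,z),(.0525,.04,z),(0,0,z),1),((.0525,-.01,z),(.0525,-.04,z),(0,0,z),1),
 ((.0165,.01,z),(.0525,.01,z),(.03,.02,z),1),((.0165,-.01,z),(.0525,-.01,z),(.03,-.02,z),1)]
def scr(z0=0):
    a=z0+.028;b=z0+.003;h=(-.02,0,a);k=(.08,0,b)
    return [((-.075,.015,a),(.042,.015,a),h,-1),((-.075,-.015,a),(.042,-.015,a),h,-1),((-.075,-.015,a),(-.075,.015,a),h,-1),
     ((.106,-.025,b),(.106,.025,b),k,1),((.055,.025,b),(.106,.025,b),k,1),((.055,-.025,b),(.106,-.025,b),k,1)]
E
python3 - <<'E'
from h import *
im={n:cv2.imread(f"pics/{n}0.png") for n in("side","top")}
def c(u,v): return (285+u/4.4-.5+.1,115+v/4.2-.5+.1)
mid=ray("top",c(350,278),.028); print("shim ctr guess",mid)
g1=ray("top",c(613,502),.028)
g2=ray("top",c(697,308),.003)
print(g1,g2,np.linalg.norm(g1-g2))
yaw=np.arctan2(*(g2-g1)[1::-1]); 
r1=ray("top",c(360,340),.028);f1=ray("top",c(339,214),.028); sy=np.arctan2(*(f1-r1)[1::-1])
for v in (["top"],["side"],["top","side"]):
    p,s=fit([*((r1+f1)/2)[:2],sy],SHIM,im,v); print("shim",v,p,s)
    d=(g2-g1)[:2]; d/=np.linalg.norm(d)
    p,s=fit([*(g2[:2]-d*.106),yaw],scr(),im,v); print("scr",v,p,s)
print(tri({"top":c(148,237),"side":(180+358/4-.4,150+342/4-.4)}))
b=cv2.imread("pics/top0.png")[90:220,175:345]; cv2.imwrite("pics/rk_t.png",cv2.resize(b,None,fx=4.6,fy=4.6,interpolation=cv2.INTER_CUBIC))
b=cv2.imread("pics/side0.png")[170:390,140:300]; cv2.imwrite("pics/rk_s.png",cv2.resize(b,None,fx=2.7,fy=2.7,interpolation=cv2.INTER_CUBIC))
E
```

```text
shim ctr guess [ 0.57663267 -0.10659416  0.028     ]
[ 0.38954339 -0.300839    0.028     ] [ 0.54723551 -0.37891827  0.003     ] 0.17773063423517843
shim ['top'] [ 0.57893919 -0.10441119  0.12281937] 11801.38817297053
scr ['top'] [ 0.45208946 -0.32985574 -0.47307435] 6402.25349870208
shim ['side'] [ 0.58058401 -0.10550565  0.11618611] 20481.987971758957
scr ['side'] [ 0.45385232 -0.29765698 -0.42926424] 12290.251775590412
shim ['top', 'side'] [ 0.57987747 -0.1048347   0.11999127] 31988.763077556607
scr ['top', 'side'] [ 0.45106445 -0.32980683 -0.48582536] 8359.141203301648
[0.61144879 0.04845282 0.05290475]
```

View pics/rk_t.png

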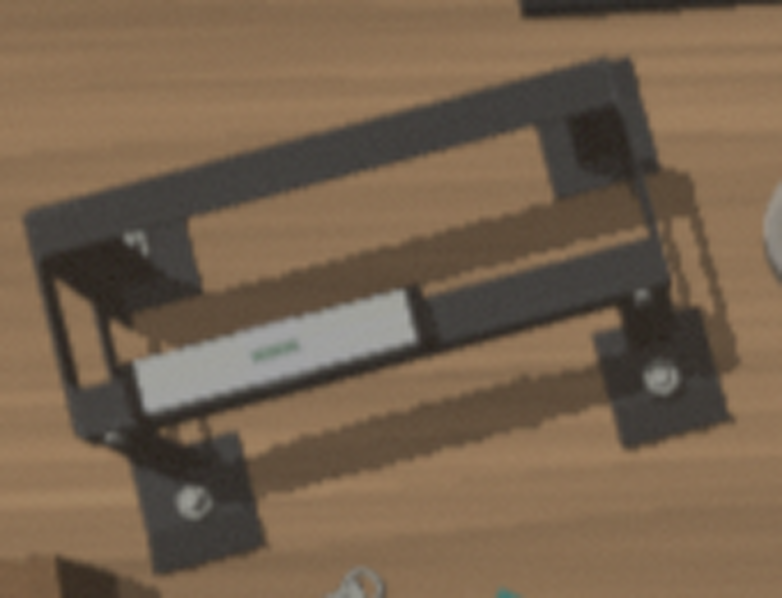

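View pics/rk_s.png

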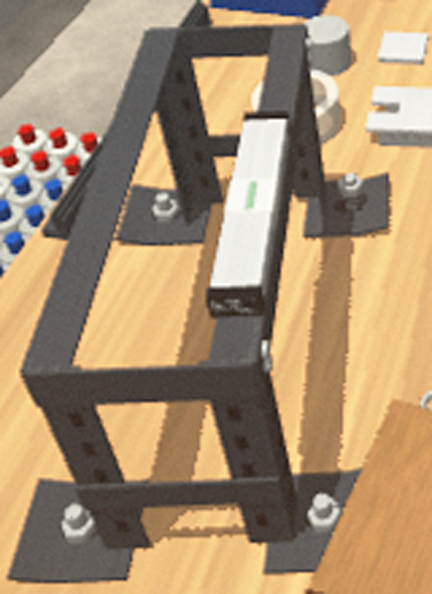

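```bash
python3 - <<'E'
from h import *
im={n:cv2.imread(f"pics/{n}0.png") for n in("side","top")}
def c(u,v): return np.array((175+u/4.6-.4,90+v/4.6-.4))
def ang(a,b,z):
    A=ray("top",c(*a),z);B=ray("top",c(*b),z);d=A-B
    return np.arctan2(d[1],d[0])-np.pi/2, np.linalg.norm(d),A,B
print(ang((27,215),(600,62),.24))
print(ang((193,502),(660,377),.052))
print(ang((80,437),(665,288),.24))
print("foot front",ang((625,448),(733,418),.015))
# foot fit: front edge & sides, z .014ish
b=np.array([.6114,.0485])
for z in (.008,.012):
  e=[((-.046,-.042,z+.009),(-.046,.042,z+.009),(0,0,z),-1),((-.04,.042,z+.006),(.02,.042,z),(0,0,z),-1),((-.04,-.042,z+.006),(.02,-.042,z),(0,0,z),-1)]
  for v in (["top"],["side"],["top","side"]): print("foot",z,v,fit([*b,.26],e,im,v))
E2=scr()
for e in (E2[:3],E2[3:],E2):
  for v in (["top"],["side"],["top","side"]):
    for p0 in ([.4567,-.334,-.4596],): print("scr",v,fit(p0,e,im,v))
E
```

```text
(np.float64(0.23731908339074415), np.float64(0.39092568991633375), array([0.69896987, 0.4581404 , 0.24      ]), array([0.7908756 , 0.07817167, 0.24      ]))
(np.float64(0.2348129956590077), np.float64(0.35270634766269304), array([0.52719985, 0.39196848, 0.052     ]), array([0.60926091, 0.04894115, 0.052     ]))
(np.float64(0.2232943499846105), np.float64(0.39335450812237865), array([0.55020974, 0.42267846, 0.24      ]), array([0.6373155 , 0.03908968, 0.24      ]))
foot front (np.float64(0.24374680895722434), np.float64(0.08369970040588058), array([0.56249728, 0.07743828, 0.015     ]), array([ 0.58269739, -0.00378731,  0.015     ]))
foot 0.008 ['top'] (array([0.61340167, 0.04880475, 0.23676582]), np.float64(6526.915525662303))
foot 0.008 ['side'] (array([0.6156999 , 0.05458349, 0.25555836]), np.float64(11484.321616682544))
foot 0.008 ['top', 'side'] (array([0.61510058, 0.05175638, 0.25777186]), np.float64(16665.245089977052))
foot 0.012 ['top'] (array([0.61294787, 0.04867169, 0.23538826]), np.float64(6540.128658281619))
foot 0.012 ['side'] (array([0.61455533, 0.05820735, 0.25579532]),
[... 294 characters left out ...]
.float64(12811.62584848762))
scr ['top', 'side'] (array([ 0.45373021, -0.30001663, -0.43019785]), np.float64(11477.60379140146))
scr ['top'] (array([ 0.45265649, -0.33470715, -0.42898279]), np.float64(1565.7833379528463))
scr ['side'] (array([ 0.49124452, -0.44624995,  1.11458588]), np.float64(3618.3516645584823))
scr ['top', 'side'] (array([ 0.45418964, -0.33851206, -0.41614042]), np.float64(3328.59739822865))
scr ['top'] (array([ 0.45208821, -0.32976976, -0.47348305]), np.float64(6405.180850030169))
scr ['side'] (array([ 0.45391553, -0.29757932, -0.42650802]), np.float64(12289.896793272284))
scr ['top', 'side'] (array([ 0.45107317, -0.32987486, -0.4863015 ]), np.float64(8359.368863524915))
```

```bash
cat >> h.py <<'E'
def overlay(fn,out,items,box,f):
    n="side" if "side" in fn else "top"
    x0,y0,x1,y1=box; I=cv2.resize(cv2.imread(fn)[y0:y1,x0:x1],None,fx=f,fy=f,interpolation=cv2.INTER_CUBIC)
    for p,edges,col in items:
        for a,b,_,_ in edges:
            uv=(proj(n,T(p,[a,b]))-[x0,y0]+.5)*f
            cv2.line(I,tuple(int(v) for v in uv[0]),tuple(int(v) for v in uv[1]),col,1,cv2.LINE_AA)
    return I
E
python3 - <<'E'
from h import *
S=[(np.array([.452,-.331,-.46]),scr(),(0,255,0)),(np.array([.5799,-.1048,.12]),SHIM,(0,0,255))]
a=overlay("pics/top0.png","",S,(340,150,460,250),5)
b=overlay("pics/side0.png","",S,(260,160,370,235),6)
cv2.imwrite("pics/ov_t.png",a);cv2.imwrite("pics/ov_s.png",b)
E
```

```text
(no output)
```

View pics/ov_t.png

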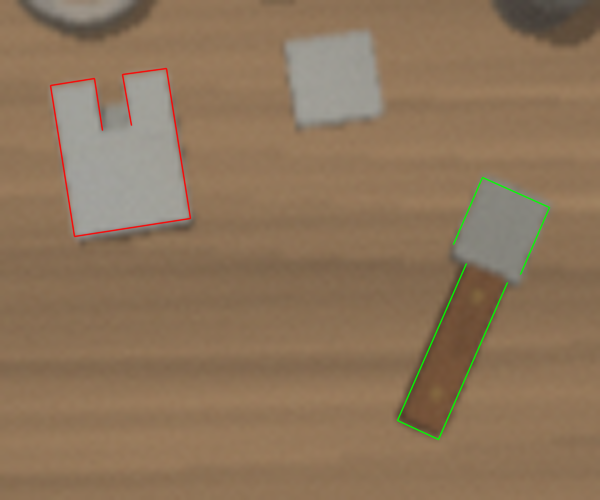

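View pics/ov_s.png

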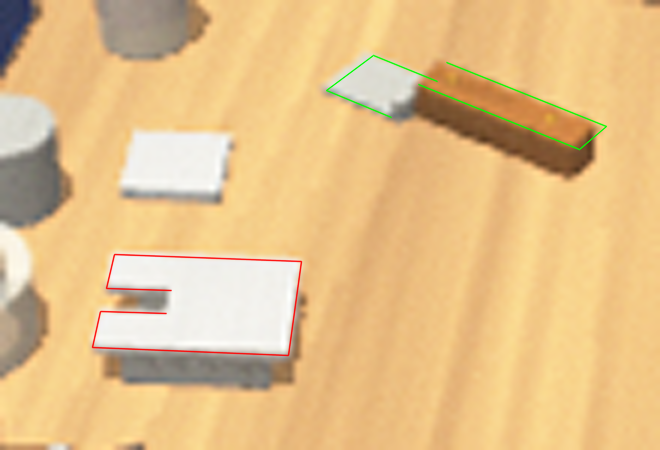

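```bash
python3 - <<'E'
from h import *
im=cv2.imread("pics/side0.png")[195:240,262:320]
cv2.imwrite("pics/ch.png",cv2.resize(im,None,fx=12,fy=12,interpolation=cv2.INTER_CUBIC))
E
```

```text
(no output)
```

View pics/ch.png

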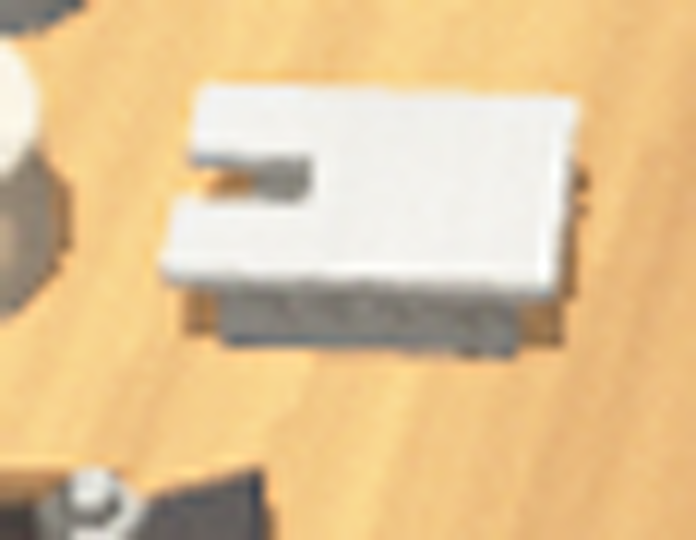

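```bash
python3 - <<'E'
from h import *
p=np.array([.5799,-.1048,.12])
for u,v in((225,347),(515,357)):
    X=ray("side",(262+u/12-.5,195+v/12-.5),0); d=X[:2]-p[:2]; c,s=np.cos(p[2]),np.sin(p[2])
    print(X,[c*d[0]+s*d[1],-s*d[0]+c*d[1]])
for R,nm in ((.452,'x'),): pass
# target TCP start
from scipy.spatial.transform import Rotation as Ro
st=r.state(); R0=Ro.from_euler("xyz",st["ee_rot"]); print(R0.as_matrix().round(3))
E
```

```text
[ 0.61274019 -0.06416669  0.        ] [np.float64(0.0374683311838836), np.float64(0.03640972864041409)]
[ 5.34821623e-01 -7.43684986e-02  1.11022302e-16] [np.float64(-0.04111118008555569), np.float64(0.03560908945444074)]
[[ 0.946  0.324 -0.   ]
 [ 0.324 -0.946  0.002]
 [ 0.    -0.002 -1.   ]]
```

```bash
cat > mv.py <<'E'
import numpy as np
from scipy.spatial.transform import Rotation as Ro
# yaw = scraper yaw ; tool yaw = yaw+pi, tool down
def down(yaw): return Ro.from_matrix(np.array([[np.cos(yaw+np.pi),np.sin(yaw+np.pi),0],[np.sin(yaw+np.pi),-np.cos(yaw+np.pi),0],[0,0,-1.]]).round(12))
def rel(c_pos,c_R,t_pos,t_R):
    s=c_R.inv().apply(np.array(t_pos)-np.array(c_pos))*100; w=(c_R.inv()*t_R).as_rotvec(degrees=True)
    return s.round(2),w.round(2)
E
python3 - <<'E'
from mv import *
from station import r
st=r.state()
print(rel(st["position"],Ro.from_euler("xyz",st["ee_rot"]),[.452,-.331,.12],down(-.46)))
E
```

```text
(array([32.03, -8.97, 11.88]), array([-3.0000e-02, -1.1000e-01, -1.3475e+02]))
```

move_arm(targets=[[[1, 10, -3, 0, 0, 0, -40], [1, 20, -6, 0, 0, 0, -80], [1, 32, -9, 3, -0.03, -0.1, -134.75], [1, 32, -9, 8, -0.03, -0.1, -134.75], [1, 32, -9, 11.9, -0.03, -0.1, -134.75], [1, 32, -9, 11.9, -0.03, -0.1, -134.75], [1, 32, -9, 11.9, -0.03, -0.1, -134.75], [1, 32, -9, 11.9, -0.03, -0.1, -134.75], [1, 32, -9, 11.9, -0.03, -0.1, -134.75], [1, 32, -9, 11.9, -0.03, -0.1, -134.75], [1, 32, -9, 11.9, -0.03, -0.1, -134.75], [1, 32, -9, 11.9, -0.03, -0.1, -134.75], [1, 32, -9, 11.9, -0.03, -0.1, -134.75], [1, 32, -9, 11.9, -0.03, -0.1, -134.75], [1, 32, -9, 11.9, -0.03, -0.1, -134.75], [1, 32, -9, 11.9, -0.03, -0.1, -134.75], [1, 32, -9, 11.9, -0.03, -0.1, -134.75], [1, 32, -9, 11.9, -0.03, -0.1, -134.75], [1, 32, -9, 11.9, -0.03, -0.1, -134.75], [1, 32, -9, 11.9, -0.03, -0.1, -134.75]]])

```text
time_s: 1.77
position: [0.4515, -0.3313, 0.1199]
ee_rot: [-3.141, 0.0, 2.683]
force: [0.1, 0.6, -0.0]
width: 0.0854
```

```bash
python3 - <<'E'
from h import *
for n in("side","top"):
    im=r.get_image(n); cv2.imwrite(f"pics/{n}1.png",im[:,:,::-1])
t=cv2.resize(cv2.imread("pics/top1.png")[160:280,380:500],None,fx=4,fy=4,interpolation=cv2.INTER_CUBIC)
s=cv2.resize(cv2.imread("pics/side1.png")[110:230,280:400],None,fx=4,fy=4,interpolation=cv2.INTER_CUBIC)
cv2.imwrite("pics/b1.png",cv2.hconcat([t,s])[:,:800*2][:, :960][:, :]); 
cv2.imwrite("pics/b1.png",cv2.resize(cv2.hconcat([t,s]),(800,400)))
E
```

```text
(no output)
```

View pics/b1.png

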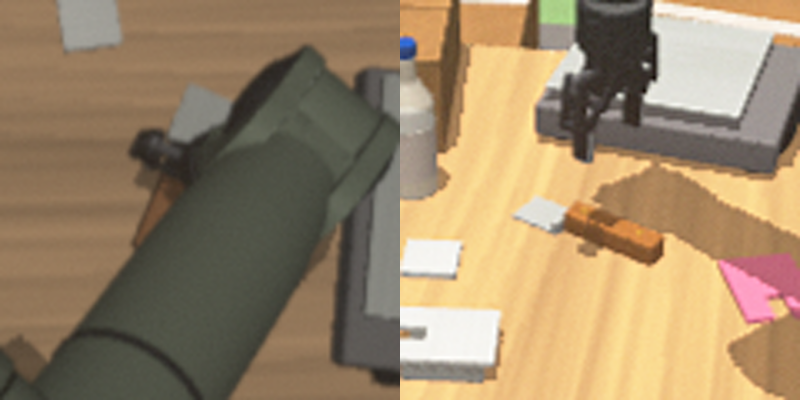

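The open fingers straddle the handle in both views, with the finger shadow on the handle at side crop (600,220). Descending.

move_arm(targets=[[[1, 0, 0, 3, 0, 0, 0], [1, 0, 0, 6, 0, 0, 0], [1, 0, 0, 8.5, 0, 0, 0], [1, 0, 0, 10, 0, 0, 0], [1, 0, 0, 10.6, 0, 0, 0], [1, 0, 0, 10.95, 0, 0, 0], [1, 0, 0, 10.95, 0, 0, 0], [1, 0, 0, 10.95, 0, 0, 0]]])

```text
time_s: 2.53
position: [0.4524, -0.3323, 0.0117]
ee_rot: [-3.14, 0.002, 2.681]
force: [0.1, -0.7, 0.1]
width: 0.0852
```

move_arm(targets=[[[0.1, 0, 0, 0, 0, 0, 0], [0.1, 0, 0, 0, 0, 0, 0], [0.1, 0, 0, 0, 0, 0, 0], [0.1, 0, 0, 0, 0, 0, 0], [0.1, 0, 0, 0, 0, 0, 0], [0.1, 0, 0, 0, 0, 0, 0], [0.1, 0, 0, 0, 0, 0, 0], [0.1, 0, 0, 0, 0, 0, 0], [0.1, 0, 0, 0, 0, 0, 0], [0.1, 0, 0, 0, 0, 0, 0]]], force=90)

```text
time_s: 3.37
position: [0.4522, -0.3321, 0.0116]
ee_rot: [-3.14, 0.002, 2.682]
force: [-0.7, 0.6, 5.8]
width: 0.0281
```

move_arm(targets=[[[0.1, 0, 0, -0.5, 0, 0, 0], [0.1, 0, 0, -1.5, 0, 0, 0], [0.1, 0, 0, -3, 0, 0, 0], [0.1, 0, 0, -5, 0, 0, 0], [0.1, 0, 0, -7, 0, 0, 0], [0.1, 0, 0, -8.5, 0, 0, 0], [0.1, 0, 0, -9, 0, 0, 0], [0.1, 0, 0, -9, 0, 0, 0]]])

```text
time_s: 4.03
position: [0.4525, -0.3323, 0.1025]
ee_rot: [-3.14, 0.004, 2.682]
force: [0.0, 0.1, -1.5]
width: 0.0286
```

```bash
python3 - <<'E'
from h import *
from mv import *
st=r.state(); print(st["position"],st["ee_rot"],st["force"],st["moment"],st["width"],st["joint_positions"].round(3))
# target: behind channel, grip 0.25 behind shim center along shim yaw, z .10
yaw=.12; sh=np.array([.5799,-.1048]); d=np.array([np.cos(yaw),np.sin(yaw)])
g=sh-d*(.1025+.075)
print(g, rel(st["position"],Ro.from_euler("xyz",st["ee_rot"]),[*g,.06],down(yaw)))
E
```

```text
[ 0.45249996 -0.33233479  0.10247294] [-3.13957215  0.00366965  2.68163272] [ 0.03131887  0.09968479 -1.50953124] [0.02168573 0.08274357 0.01347438] 0.02856178610082278 [-0.765  0.471 -0.353  0.743 -0.001 -0.305]
[ 0.40367647 -0.12604892] (array([13.55, 16.33,  4.16]), array([ -0.17,   0.17, -33.23]))
```

move_arm(targets=[[[0.1, 2, 2.5, 0, 0, 0, -5], [0.1, 5, 6, 0.5, 0, 0, -11], [0.1, 8, 10, 1.5, -0.1, 0.1, -18], [0.1, 11, 13.5, 3, -0.1, 0.1, -25], [0.1, 13, 15.6, 3.9, -0.17, 0.17, -31], [0.1, 13.5, 16.3, 4.15, -0.17, 0.17, -33.2], [0.1, 13.5, 16.3, 4.15, -0.17, 0.17, -33.2], [0.1, 13.5, 16.3, 4.15, -0.17, 0.17, -33.2], [0.1, 13.5, 16.3, 4.15, -0.17, 0.17, -33.2]]])

```text
time_s: 4.78
position: [0.4038, -0.1263, 0.0589]
ee_rot: [3.14, -0.001, -3.023]
force: [0.1, -0.4, -1.5]
width: 0.0286
```

```bash
python3 - <<'E'
from h import *
from mv import *
for n in("side","top"):
    im=r.get_image(n); cv2.imwrite(f"pics/{n}2.png",im[:,:,::-1])
st=r.state(); print(st["position"],st["ee_rot"],st["force"],st["width"])
p=st["position"]; z0=p[2]-.0116
q=np.array([p[0],p[1],st["ee_rot"][2]-np.pi]); print(q)
im={n:cv2.imread(f"pics/{n}2.png") for n in("side","top")}
E_=scr(z0)
for v in(["top"],["side"],["top","side"]): print(fit(q,E_[3:],im,v))
S=[(q,E_,(0,255,0)),(np.array([.5799,-.1048,.12]),SHIM,(0,0,255))]
a=overlay("pics/top2.png","",S,(330,140,430,240),4)
b=overlay("pics/side2.png","",S,(260,160,360,260),4)
cv2.imwrite("pics/b2.png",cv2.hconcat([a,b]))
E
```

```text
[ 0.4041718  -0.126981    0.05919731] [ 3.14046022e+00 -6.65106385e-04 -3.02364163e+00] [ 0.48350732 -0.06818484 -2.2583725 ] 0.028446284318684806
[ 0.4041718  -0.126981   -6.16523428]
(array([ 0.40780009, -0.12797888, -6.14489205]), np.float64(2674.7420379554105))
(array([ 0.4074939 , -0.12889366, -6.11582096]), np.float64(5897.856921601908))
(array([ 0.40751662, -0.12711796, -6.14517642]), np.float64(8508.558269545738))
```

View pics/b2.png

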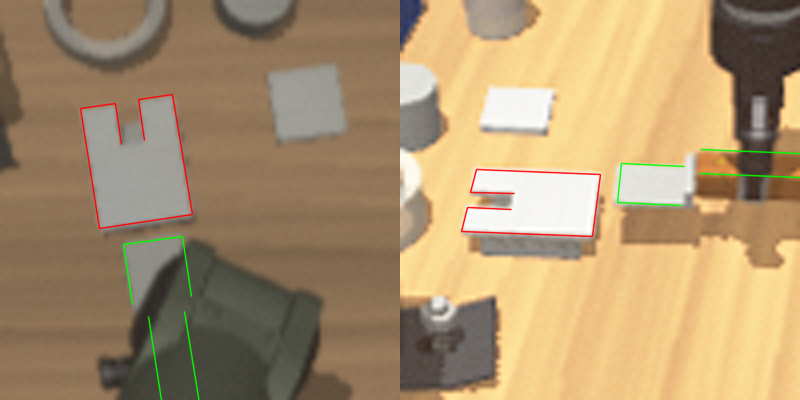

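The blade overlay matches in both views (top tip edge ~(368,200), side ~(415,205)). Lowering to the slot height behind the channel, then sliding in.

move_arm(targets=[[[0.1, 0, 0, 1, 0, 0, 0], [0.1, 0, 0, 2.5, 0, 0, 0], [0.1, 0, 0, 3.2, 0, 0, 0], [0.1, 0, 0, 3.25, 0, 0, 0], [0.1, 0, 0, 3.25, 0, 0, 0], [0.1, 0, 0, 3.25, 0, 0, 0]]])

```text
time_s: 5.38
position: [0.4034, -0.1261, 0.0268]
ee_rot: [3.14, -0.002, -3.023]
force: [0.7, 0.2, -1.9]
width: 0.0288
```

```bash
python3 - <<'E'
from h import *
st=r.state(); p=st["position"]; print(p,st["ee_rot"],st["force"])
im=r.get_image("side"); cv2.imwrite(f"pics/side3.png",im[:,:,::-1])
z0=p[2]-.0116
q=np.array([p[0],p[1],st["ee_rot"][2]-np.pi])
q[:2]+=.0033*np.array([np.cos(q[2]),np.sin(q[2])])
b=overlay("pics/side3.png","",[(q,scr(z0),(0,255,0))],(260,180,360,240),8)
cv2.imwrite("pics/b3.png",b)
E
```

```text
[ 0.40340125 -0.1260808   0.02679714] [ 3.13955792e+00 -1.52683403e-03 -3.02275998e+00] [ 0.70319361  0.24929323 -1.89886406]
```

View pics/b3.png

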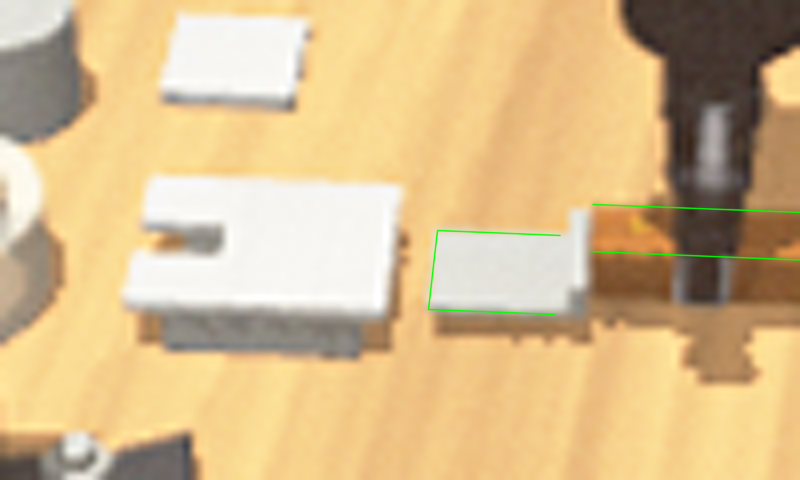

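move_arm(targets=[[[0.1, -0.5, 0, 0, 0, 0, 0], [0.1, -1.2, 0, 0, 0, 0, 0], [0.1, -2, 0, 0, 0, 0, 0], [0.1, -2.8, 0, 0, 0, 0, 0], [0.1, -3.6, 0, 0, 0, 0, 0], [0.1, -4.4, 0, 0, 0, 0, 0], [0.1, -5.2, 0, 0, 0, 0, 0], [0.1, -5.9, 0, 0, 0, 0, 0], [0.1, -6.4, 0, 0, 0, 0, 0], [0.1, -6.6, 0, 0, 0, 0, 0], [0.1, -6.6, 0, 0, 0, 0, 0], [0.1, -6.6, 0, 0, 0, 0, 0]]])

```text
time_s: 6.43
position: [0.4682, -0.1177, 0.0262]
ee_rot: [3.139, -0.002, -3.022]
force: [0.1, 0.5, -2.2]
width: 0.0282
```

```bash
python3 - <<'E'
from h import *
st=r.state(); p=st["position"]; print(p,st["ee_rot"],st["force"])
for n in("side","top"):
    im=r.get_image(n); cv2.imwrite(f"pics/{n}4.png",im[:,:,::-1])
b=overlay("pics/side4.png","",[(np.array([.5799,-.1048,.12]),SHIM,(0,0,255))],(260,180,360,240),8)
cv2.imwrite("pics/b4.png",b)
im={n:cv2.imread(f"pics/{n}4.png") for n in("side","top")}
print(fit([.5799,-.1048,.12],SHIM,im,["side","top"]))
E
```

```text
[ 0.46824292 -0.11765019  0.02622828] [ 3.13915697e+00 -2.47956151e-03 -3.02213608e+00] [ 0.08472003  0.47948289 -2.23960447]
(array([ 0.58009698, -0.10480219,  0.1244608 ]), np.float64(25781.333327965785))
```

View pics/b4.png

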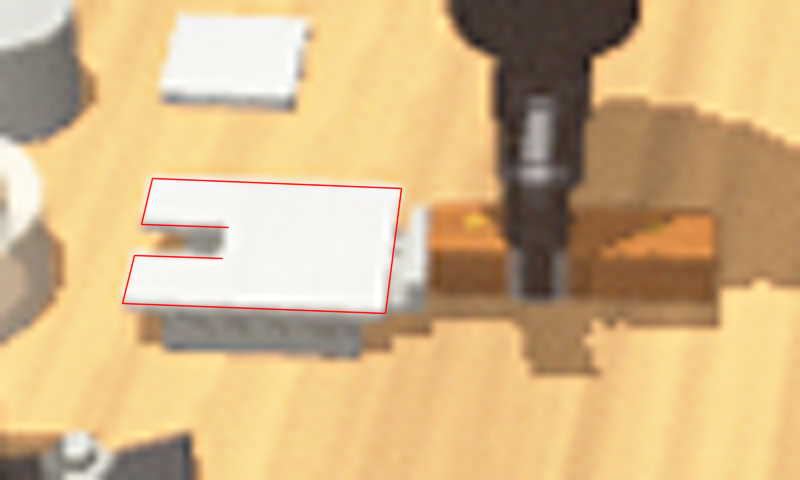

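move_arm(targets=[[[0.1, -0.15, 0, 0, 0, 0, 0], [0.1, -0.3, 0, 0, 0, 0, 0], [0.1, -0.4, 0, 0, 0, 0, 0], [0.1, -0.45, 0, 0, 0, 0, 0], [0.1, -0.45, 0, 0, 0, 0, 0]]])

```text
time_s: 6.95
position: [0.4733, -0.1173, 0.0264]
ee_rot: [3.139, -0.002, -3.022]
force: [1.4, -1.5, -1.9]
width: 0.0283
```

move_arm(targets=[[[0.1, -0.05, 0, 0, 0, 0, 0], [0.1, -0.08, 0, 0, 0, 0, 0], [0.1, -0.08, 0, 0, 0, 0, 0]]])

```text
time_s: 7.2
position: [0.4739, -0.1171, 0.0264]
ee_rot: [3.139, -0.002, -3.022]
force: [-0.4, -0.2, -2.2]
width: 0.0282
```

move_arm(targets=[[[0.1, -0.05, 0, 0, 0, 0, 0], [0.1, -0.08, 0, 0, 0, 0, 0], [0.1, -0.08, 0, 0, 0, 0, 0]]])

```text
time_s: 7.45
position: [0.4745, -0.117, 0.0263]
ee_rot: [3.139, -0.002, -3.022]
force: [-0.8, 0.2, -2.4]
width: 0.0287
```

```bash
python3 - <<'E'
from h import *
st=r.state(); p=st["position"]; print(p,st["ee_rot"],st["force"])
for n in("side",):
    im=r.get_image(n); cv2.imwrite(f"pics/{n}5.png",im[:,:,::-1])
b=overlay("pics/side5.png","",[(np.array([.5799,-.1048,.12]),SHIM,(0,0,255))],(260,180,360,240),8)
cv2.imwrite("pics/b5.png",b)
E
```

```text
[ 0.4745375  -0.11702854  0.02631063] [ 3.13939741e+00 -2.13880257e-03 -3.02215686e+00] [-0.82306547  0.18468184 -2.43709852]
```

View pics/b5.png

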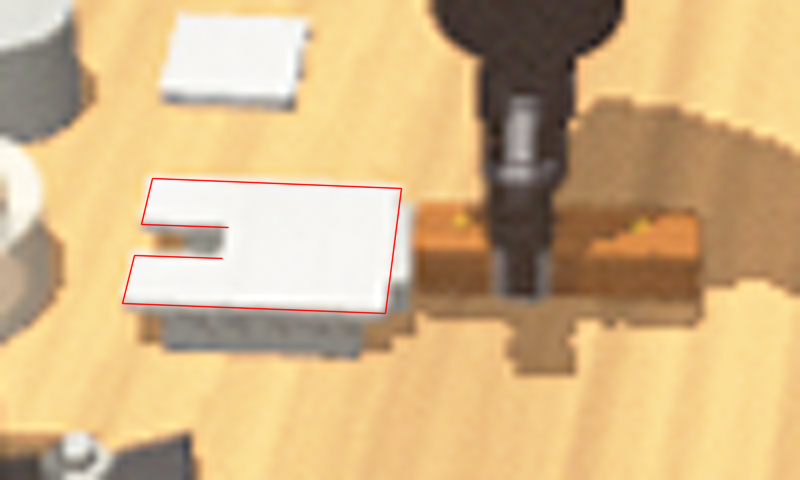

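move_arm(targets=[[[0.1, -0.05, 0, 0, 0, 0, 0], [0.1, -0.1, 0, 0, 0, 0, 0], [0.1, -0.15, 0, 0, 0, 0, 0], [0.1, -0.15, 0, 0, 0, 0, 0]]])

```text
time_s: 7.83
position: [0.4762, -0.1168, 0.0263]
ee_rot: [3.139, -0.002, -3.022]
force: [-0.7, -0.0, -2.7]
width: 0.0284
```

```bash
python3 - <<'E'
from h import *
st=r.state(); p=st["position"]; print(p,st["ee_rot"],st["force"])
for n in("side","top"):
    im=r.get_image(n); cv2.imwrite(f"pics/{n}6.png",im[:,:,::-1])
b=overlay("pics/side6.png","",[(np.array([.5799,-.1048,.12]),SHIM,(0,0,255))],(260,180,360,240),8)
cv2.imwrite("pics/b6.png",b)
im={n:cv2.imread(f"pics/{n}6.png") for n in("side","top")}
print(fit([.5799,-.1048,.12],SHIM,im,["side","top"]),fit([.5799,-.1048,.12],SHIM,im,["side"]))
im={n:cv2.imread(f"pics/{n}4.png") for n in("side","top")}
print(fit([.5799,-.1048,.12],SHIM,im,["side"]))
E
```

```text
[ 0.47623185 -0.11683227  0.02631912] [ 3.13928829e+00 -1.77475260e-03 -3.02204027e+00] [-0.68431961 -0.03647555 -2.7250795 ]
(array([ 0.57949608, -0.10444851,  0.12068903]), np.float64(26716.796512438457)) (array([ 0.57849146, -0.10496094,  0.11153921]), np.float64(20147.95643793804))
(array([ 0.58079232, -0.1054968 ,  0.12020015]), np.float64(18654.225754002364))
```

View pics/b6.png

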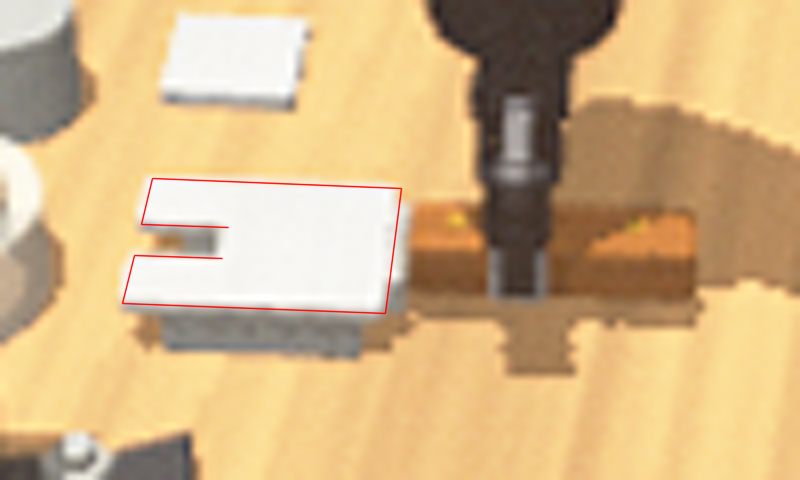

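move_arm(targets=[[[0.1, 0, 0, -0.1, 0, 0, 0], [0.1, 0, 0, -0.2, 0, 0, 0], [0.1, 0, 0, -0.3, 0, 0, 0], [0.1, 0, 0, -0.4, 0, 0, 0], [0.1, 0, 0, -0.5, 0, 0, 0], [0.1, 0, 0, -0.6, 0, 0, 0], [0.1, 0, 0, -0.7, 0, 0, 0], [0.1, 0, 0, -0.8, 0, 0, 0], [0.1, 0, 0, -0.8, 0, 0, 0]]])

```text
time_s: 8.68
position: [0.4762, -0.1169, 0.0345]
ee_rot: [3.139, -0.002, -3.022]
force: [-0.5, 0.3, -3.7]
width: 0.0284
```

```bash
python3 - <<'E'
from h import *
st=r.state(); p=st["position"]; print(p,st["ee_rot"],st["force"])
for n in("side",):
    im=r.get_image(n); cv2.imwrite(f"pics/{n}7.png",im[:,:,::-1])
b=overlay("pics/side7.png","",[(np.array([.5799,-.1048,.12]),SHIM,(0,0,255))],(260,180,360,240),8)
cv2.imwrite("pics/b7.png",b)
E
```

```text
[ 0.47620826 -0.11687641  0.03448063] [ 3.13945287e+00 -1.76980205e-03 -3.02208896e+00] [-0.46702295  0.31920035 -3.72245831]
```

View pics/b7.png

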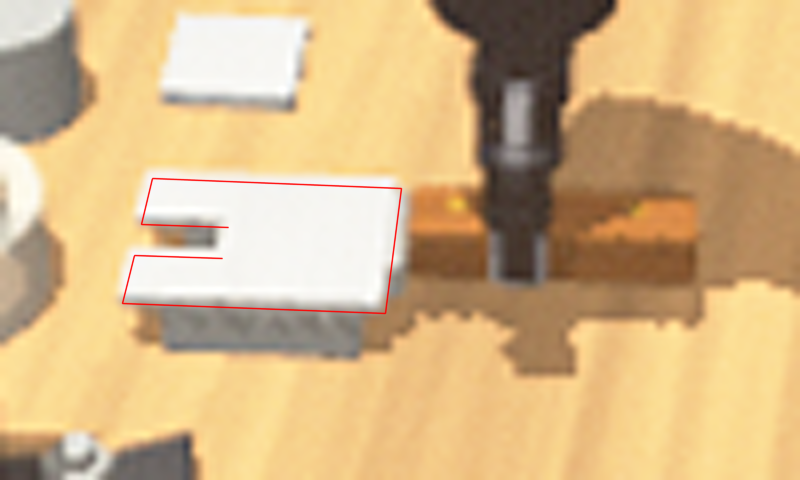

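The shim has lifted off evenly and the load rose by about 1.3 N. Lifting further.

move_arm(targets=[[[0.1, 0, 0, -0.1, 0, 0, 0], [0.1, 0, 0, -0.3, 0, 0, 0], [0.1, 0, 0, -0.6, 0, 0, 0], [0.1, 0, 0, -1, 0, 0, 0], [0.1, 0, 0, -1.4, 0, 0, 0], [0.1, 0, 0, -1.8, 0, 0, 0], [0.1, 0, 0, -2.2, 0, 0, 0], [0.1, 0, 0, -2.6, 0, 0, 0], [0.1, 0, 0, -2.85, 0, 0, 0], [0.1, 0, 0, -3, 0, 0, 0], [0.1, 0, 0, -3, 0, 0, 0], [0.1, 0, 0, -3, 0, 0, 0], [0.1, 0, 0, -3, 0, 0, 0], [0.1, 0, 0, -3, 0, 0, 0]]])

```text
time_s: 9.9
position: [0.476, -0.1168, 0.0641]
ee_rot: [3.139, -0.002, -3.022]
force: [-0.2, -0.0, -3.6]
width: 0.0284
```

```bash
cat >> h.py <<'E'
def shim_e(zt): return [((*a[:2],zt),(*b[:2],zt),(*c[:2],zt),s) for a,b,c,s in SHIM]
E
python3 - <<'E'
from h import *
st=r.state(); p=st["position"]; print(p,st["ee_rot"],st["force"])
for n in("side","top"):
    im=r.get_image(n); cv2.imwrite(f"pics/{n}8.png",im[:,:,::-1])
im={n:cv2.imread(f"pics/{n}8.png") for n in("side","top")}
for zt in (.059,.061,.063):
  for v in(["side"],["top"],["side","top"]): print(zt,fit([.5799,-.1048,.12],shim_e(zt),im,v))
q=fit([.5799,-.1048,.12],shim_e(.061),im,["side","top"])[0]
a=overlay("pics/top8.png","",[(q,shim_e(.061),(0,0,255))],(330,140,410,240),5)
b=overlay("pics/side8.png","",[(q,shim_e(.061),(0,0,255))],(260,160,340,260),5)
cv2.imwrite("pics/b8.png",cv2.hconcat([a,b]))
E
```

```text
[ 0.47601726 -0.11683674  0.06409562] [ 3.13909628e+00 -2.29177261e-03 -3.02210010e+00] [-0.22254628 -0.02773157 -3.59171877]
0.059 (array([ 0.57954831, -0.10888185,  0.08885724]), np.float64(18475.430912516764))
0.059 (array([ 0.58152881, -0.10454275,  0.13543487]), np.float64(7351.185340569053))
0.059 (array([ 0.58010783, -0.1068114 ,  0.12661391]), np.float64(23929.925297788046))
0.061 (array([ 0.57911463, -0.10648124,  0.08870745]), np.float64(18566.557096388053))
0.061 (array([ 0.58098603, -0.10454095,  0.13336376]), np.float64(7340.134609359309))
0.061 (array([ 0.57954803, -0.10537029,  0.11724419]), np.float64(25255.11149930747))
0.063 (array([ 0.57841958, -0.1040646 ,  0.09303967]), np.float64(18667.755854480267))
0.063 (array([ 0.58064755, -0.10440936,  0.13345871]), np.float64(7335.363490869325))
0.063 (array([ 0.57929304, -0.10428879,  0.11349162]), np.float64(25745.07409161585))
```

View pics/b8.png

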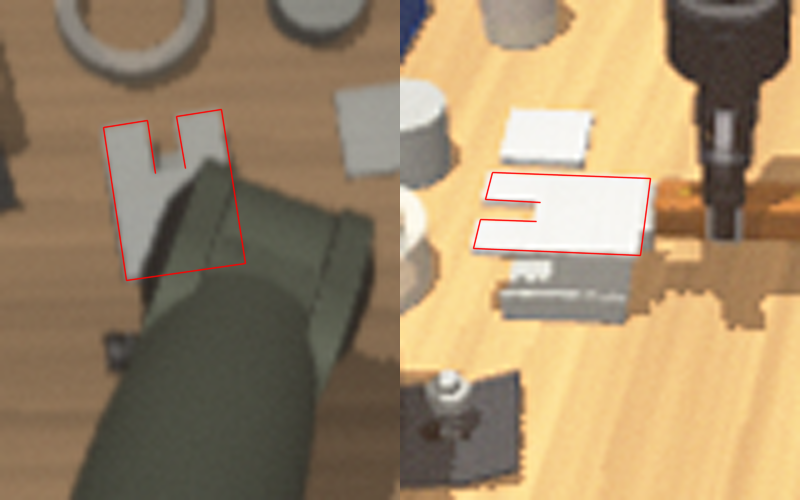

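```bash
python3 - <<'E'
from h import *
a=np.mean([cv2.imread(f"pics/top{i}.png").astype(float) for i in(0,2,4,6,8)],0)[150:200,295:345]
b=np.mean([cv2.imread(f"pics/side{i}.png").astype(float) for i in(0,2,4,6,8)],0)[220:260,245:295]
a=cv2.resize(np.clip(a*1.6,0,255).astype(np.uint8),None,fx=8,fy=8,interpolation=cv2.INTER_CUBIC)
b=cv2.resize(b.astype(np.uint8),None,fx=8,fy=8,interpolation=cv2.INTER_CUBIC)
b=cv2.copyMakeBorder(b,0,80,0,0,cv2.BORDER_CONSTANT)
cv2.imwrite("pics/bolt.png",cv2.hconcat([a,b]))
E
```

```text
(no output)
```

View pics/bolt.png

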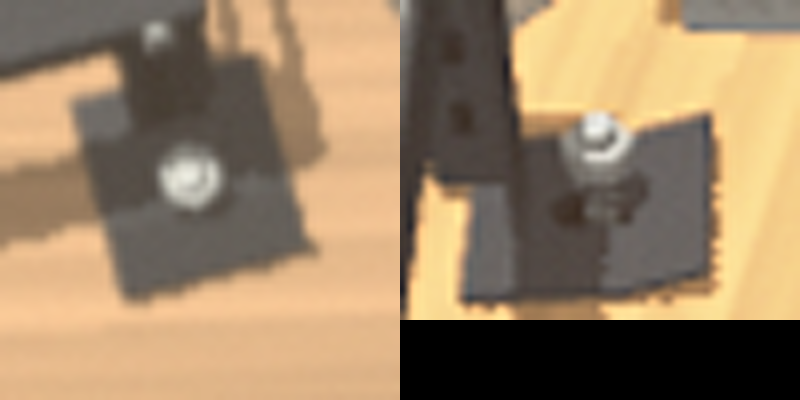

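```bash
python3 - <<'E'
from h import *
P=lambda u,v:(295+u/8-.44,150+v/8-.44)
Q=lambda u,v:(245+(u-400)/8-.44,220+v/8-.44)
L=lambda X:-np.sin(.237)*X[0]+np.cos(.237)*X[1]
A=lambda X:np.cos(.237)*X[0]+np.sin(.237)*X[1]
for X in (tri({"top":P(191,174),"side":Q(599,123)}),ray("top",P(191,174),.052),ray("side",Q(599,123),.052),tri({"top":P(190,180),"side":Q(597,147)}),ray("side",Q(604,208),.009)): print(X,A(X),L(X))
# plate corners at front (toe height ~ .018) and sides
for u,v in((125,303),(315,250)): X=ray("top",P(u,v),.016); print(X,A(X),L(X))
for u,v in((75,100),(258,55)): X=ray("top",P(u,v),.008); print(X,A(X),L(X))
for n in range(1):
  for u,v,z in((710,110,.018),(712,285,.018),(465,300,.008)): X=ray("side",Q(u,v),z); print("s",X,A(X),L(X))
E
```

```text
[0.61049049 0.04781444 0.05311892] 0.6046515053322968 -0.09685769429305913
[0.61006591 0.04771681 0.052     ] 0.6042158695515102 -0.09685291066010085
[0.61210146 0.04671425 0.052     ] 0.6059591340467798 -0.09830536416321523
[0.61053046 0.04875601 0.04172257] 0.6049114268201196 -0.09595183301126295
[0.61359586 0.0475649  0.009     ] 0.6076114854406699 -0.09782936082461871
[0.56085787 0.07840885 0.016     ] 0.5635894707490846 -0.055465384063825035
[ 0.58137292 -0.00370433  0.016     ] 0.5642519027527072 -0.14009989906917528
[0.65126589 0.09828327 0.008     ] 0.6561365588239179 -0.05737318920854073
[0.66866925 0.01845067 0.008     ] 0.6543097307686914 -0.13906029711483514
s [ 0.58513487 -0.0022287   0.018     ] 0.5682551553477759 -0.139548782231833
s [0.56111569 0.08648109 0.018     ] 0.5657353434792483 -0.047679322133265326
s [0.65041874 0.10098826 0.008     ] 0.6559481834289984 -0.054544916054387854
```

```bash
python3 - <<'E'
from h import *
from mv import *
st=r.state(); R=Ro.from_euler("xyz",st["ee_rot"]); print((-R.as_matrix()[:,0]).round(4),R.as_matrix()[:,2].round(4))
B=np.array([.6107,.0478]); yaw=.235; d=np.array([np.cos(yaw),np.sin(yaw)]); n=np.array([-d[1],d[0]])
g=B-d*(.1278+.085)+n*.0006; print(g)
print(rel(st["position"],R,[*g,st["position"][2]],down(yaw)))
for uv in((304,237),(271,237),(288,218),(288,255)): print(ray("top",uv,.003))
E
```

```text
[ 0.9929  0.1192 -0.0022] [-0.0024  0.0021 -1.    ]
[ 0.40360924 -0.00116548]
(array([ 5.82, 12.35,  0.04]), array([ 0.15, -0.12, -6.62]))
[0.3924468 0.104222  0.003    ]
[0.3957068  0.21705542 0.003     ]
[0.45905318 0.15767808 0.003     ]
[0.33294463 0.16007388 0.003     ]
```

move_arm(targets=[[[0.1, 0.08, 0.15, 0, 0, 0, -0.1], [0.1, 0.25, 0.5, 0, 0, 0, -0.3], [0.1, 0.6, 1.2, 0, 0, 0, -0.7], [0.1, 1.05, 2.2, 0, 0, 0, -1.2], [0.1, 1.6, 3.4, 0, 0, 0, -1.8], [0.1, 2.2, 4.65, 0, 0, 0, -2.5], [0.1, 2.8, 5.9, 0, 0, 0, -3.2], [0.1, 3.4, 7.2, 0, 0, 0, -3.9], [0.1, 4, 8.45, 0, 0, 0, -4.5], [0.1, 4.55, 9.6, 0, 0, 0, -5.1], [0.1, 5, 10.6, 0, 0, 0, -5.7], [0.1, 5.4, 11.4, 0, 0, 0, -6.1], [0.1, 5.65, 12, 0, 0, 0, -6.4], [0.1, 5.78, 12.25, 0, 0, 0, -6.55], [0.1, 5.82, 12.35, 0, 0, 0, -6.6], [0.1, 5.82, 12.35, 0, 0, 0, -6.6], [0.1, 5.82, 12.35, 0, 0, 0, -6.6]]])

```text
time_s: 11.42
position: [0.4043, -0.0016, 0.0648]
ee_rot: [3.14, -0.001, -2.907]
force: [1.2, 0.0, -3.2]
width: 0.0282
```

```bash
python3 - <<'E'
from h import *
from mv import *
st=r.state(); p=st["position"]; R=Ro.from_euler("xyz",st["ee_rot"]); print(p,st["ee_rot"],st["force"],(-R.as_matrix()[:,0]).round(4))
yaw=st["ee_rot"][2]-np.pi
for n in("side","top"):
    im=r.get_image(n); cv2.imwrite(f"pics/{n}9.png",im[:,:,::-1])
im={n:cv2.imread(f"pics/{n}9.png") for n in("side","top")}
zt=p[2]-.0116+.009
q0=np.array([p[0]+.1043*np.cos(yaw),p[1]+.1043*np.sin(yaw),yaw])
for v in(["side"],["top"],["side","top"]):
  q=fit(q0,shim_e(zt),im,v)[0]; d=q[:2]-p[:2]; print(v,q,"rel",np.cos(yaw)*d[0]+np.sin(yaw)*d[1],-np.sin(yaw)*d[0]+np.cos(yaw)*d[1])
a=overlay("pics/top9.png","",[(q,shim_e(zt),(0,0,255))],(290,130,390,230),4)
b=overlay("pics/side9.png","",[(q,shim_e(zt),(0,0,255))],(240,180,340,280),4)
cv2.imwrite("pics/b9.png",cv2.hconcat([a,b]))
E
```

```text
[ 0.40429664 -0.00159381  0.06482188] [ 3.13968450e+00 -9.77471222e-04 -2.90735712e+00] [ 1.17384234  0.03315955 -3.23524133] [ 0.9727  0.2321 -0.001 ]
['side'] [ 0.50592292  0.02221967 -6.08490538] rel 0.10437816660485935 -0.00042422100356387035
['top'] [ 0.50910571  0.02364613 -6.03731616] rel 0.1078051201570447 0.00022455491707718336
['side', 'top'] [ 0.50774774  0.02285134 -6.05655703] rel 0.10629976193030573 -0.00023334551192456462
```

View pics/b9.png

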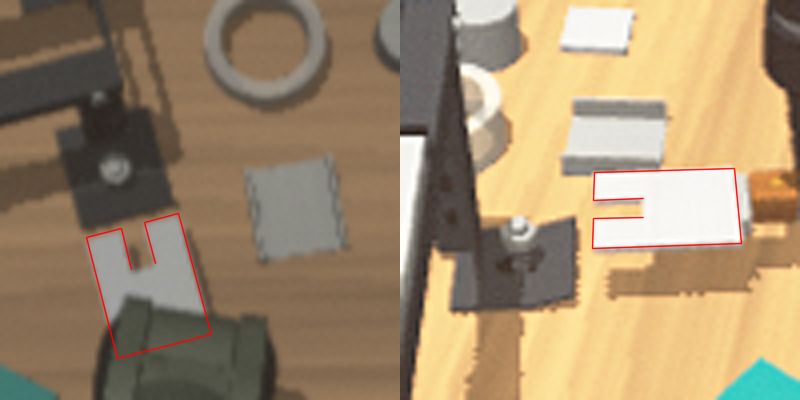

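move_arm(targets=[[[0.1, 0, 0, 0.15, 0, 0, 0], [0.1, 0, 0, 0.5, 0, 0, 0], [0.1, 0, 0, 1.1, 0, 0, 0], [0.1, 0, 0, 1.8, 0, 0, 0], [0.1, 0, 0, 2.6, 0, 0, 0], [0.1, 0, 0, 3.4, 0, 0, 0], [0.1, 0, 0, 4.1, 0, 0, 0], [0.1, 0, 0, 4.6, 0, 0, 0], [0.1, 0, 0, 4.9, 0, 0, 0], [0.1, 0, 0, 5, 0, 0, 0], [0.1, 0, 0, 5, 0, 0, 0], [0.1, 0, 0, 5, 0, 0, 0]]])

```text
time_s: 12.52
position: [0.4038, -0.0012, 0.0149]
ee_rot: [3.139, -0.001, -2.907]
force: [0.8, -0.1, -3.2]
width: 0.0286
```

```bash
python3 - <<'E'
from h import *
from mv import *
st=r.state(); p=st["position"]; R=Ro.from_euler("xyz",st["ee_rot"]); print(p,st["ee_rot"],st["force"],(-R.as_matrix()[:,0]).round(4))
E
```

```text
[ 0.40384017 -0.00119026  0.01485808] [ 3.13929173e+00 -1.26755999e-03 -2.90699782e+00] [ 0.75040766 -0.05128105 -3.15990312] [ 0.9726  0.2324 -0.0013]
```

move_arm(targets=[[[0.1, 0, 0, 0.1, 0, 0, 0], [0.1, 0, 0, 0.2, 0, 0, 0], [0.1, 0, 0, 0.24, 0, 0, 0], [0.1, 0, 0, 0.24, 0, 0, 0], [0.1, 0, 0, 0.24, 0, 0, 0]]])

```text
time_s: 12.93
position: [0.4037, -0.0011, 0.0124]
ee_rot: [3.139, -0.001, -2.907]
force: [0.3, 1.2, -3.2]
width: 0.0284
```

move_arm(targets=[[[0.1, 0, 0, 0.04, 0, 0, 0], [0.1, 0, 0, 0.05, 0, 0, 0], [0.1, 0, 0, 0.05, 0, 0, 0]]])

```text
time_s: 13.18
position: [0.4037, -0.0011, 0.0119]
ee_rot: [3.139, -0.001, -2.907]
force: [-0.7, 0.5, -1.6]
width: 0.0285
```

move_arm(targets=[[[0.1, 0, 0, 0.04, 0, 0, 0], [0.1, 0, 0, 0.04, 0, 0, 0], [0.1, 0, 0, 0.04, 0, 0, 0]]])

```text
time_s: 13.43
position: [0.4037, -0.0011, 0.0116]
ee_rot: [3.139, -0.001, -2.907]
force: [-2.4, 0.5, 2.9]
width: 0.0285
```

move_arm(targets=[[[0.1, -0.2, 0, -0.03, 0, 0, 0], [0.1, -0.6, 0, -0.04, 0, 0, 0], [0.1, -1.1, 0, -0.04, 0, 0, 0], [0.1, -1.6, 0, -0.04, 0, 0, 0], [0.1, -2, 0, -0.04, 0, 0, 0], [0.1, -2.3, 0, -0.04, 0, 0, 0], [0.1, -2.5, 0, -0.04, 0, 0, 0], [0.1, -2.5, 0, -0.04, 0, 0, 0], [0.1, -2.5, 0, -0.04, 0, 0, 0]]])

```text
time_s: 14.18
position: [0.4287, 0.0047, 0.0118]
ee_rot: [3.139, -0.0, -2.907]
force: [0.9, 0.3, -2.2]
width: 0.0285
```

```bash
cat > look.py <<'E'
from h import *
from mv import *
import sys
k=sys.argv[1]
st=r.state(); p=st["position"]; R=Ro.from_euler("xyz",st["ee_rot"]); print(p,st["ee_rot"],st["force"],st["moment"],(-R.as_matrix()[:,0]).round(4))
yaw=st["ee_rot"][2]-np.pi
for n in("side","top"):
    im=r.get_image(n); cv2.imwrite(f"pics/{n}{k}.png",im[:,:,::-1])
im={n:cv2.imread(f"pics/{n}{k}.png") for n in("side","top")}
zt=.009
q=np.array([p[0]+.106*np.cos(yaw),p[1]+.106*np.sin(yaw),yaw])
a=overlay(f"pics/top{k}.png","",[(q,shim_e(zt),(0,0,255))],(290,140,370,220),5)
b=overlay(f"pics/side{k}.png","",[(q,shim_e(zt),(0,0,255))],(240,200,320,280),5)
cv2.imwrite(f"pics/b{k}.png",cv2.hconcat([a,b]))
E
python3 look.py 10
```

```text
[0.42872093 0.00474996 0.01184794] [ 3.13925153e+00 -2.93476313e-04 -2.90665898e+00] [ 0.94988596  0.32287731 -2.15276971] [-0.02443772 -0.15923875  0.04552664] [ 9.725e-01  2.328e-01 -3.000e-04]
```

View pics/b10.png

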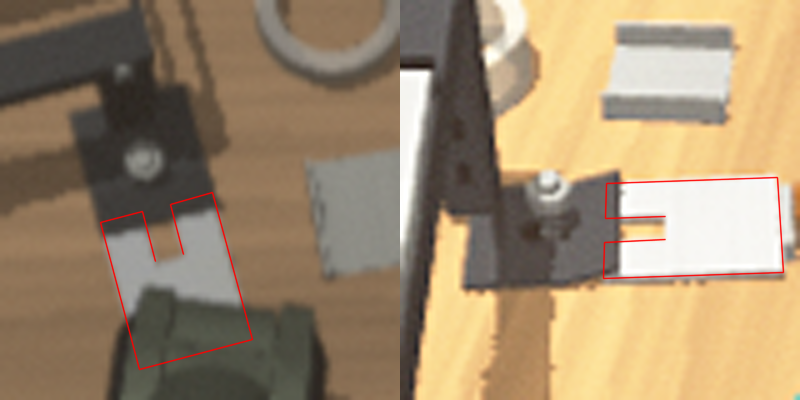

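move_arm(targets=[[[0.1, -0.1, 0, 0, 0, 0, 0], [0.1, -0.3, 0, 0, 0, 0, 0], [0.1, -0.5, 0, 0, 0, 0, 0], [0.1, -0.7, 0, 0, 0, 0, 0], [0.1, -0.9, 0, 0, 0, 0, 0], [0.1, -1, 0, 0, 0, 0, 0], [0.1, -1, 0, 0, 0, 0, 0]]])

```text
time_s: 14.87
position: [0.438, 0.0071, 0.0118]
ee_rot: [3.139, -0.001, -2.907]
force: [-0.7, -0.8, 0.1]
width: 0.0284
```

move_arm(targets=[[[0.1, -0.1, 0, 0, 0, 0, 0], [0.1, -0.25, 0, 0, 0, 0, 0], [0.1, -0.4, 0, 0, 0, 0, 0], [0.1, -0.5, 0, 0, 0, 0, 0], [0.1, -0.5, 0, 0, 0, 0, 0]]])

```text
time_s: 15.28
position: [0.443, 0.0082, 0.0118]
ee_rot: [3.139, -0.001, -2.907]
force: [-2.3, 0.9, -2.0]
width: 0.0284
```

move_arm(targets=[[[0.1, -0.1, 0, 0, 0, 0, 0], [0.1, -0.25, 0, 0, 0, 0, 0], [0.1, -0.4, 0, 0, 0, 0, 0], [0.1, -0.5, 0, 0, 0, 0, 0], [0.1, -0.5, 0, 0, 0, 0, 0]]])

```text
time_s: 15.7
position: [0.4446, 0.0088, 0.0116]
ee_rot: [3.14, -0.007, -2.907]
force: [-8.8, -3.4, 8.6]
width: 0.0286
```

```bash
python3 look.py 11
```

```text
[0.44460402 0.00883718 0.01156995] [ 3.13988014 -0.00702449 -2.90736068] [-8.80604707 -3.41040359  8.61703931] [-0.65608439  1.35855581 -0.07371946] [ 0.9727  0.2321 -0.007 ]
```

View pics/b11.png

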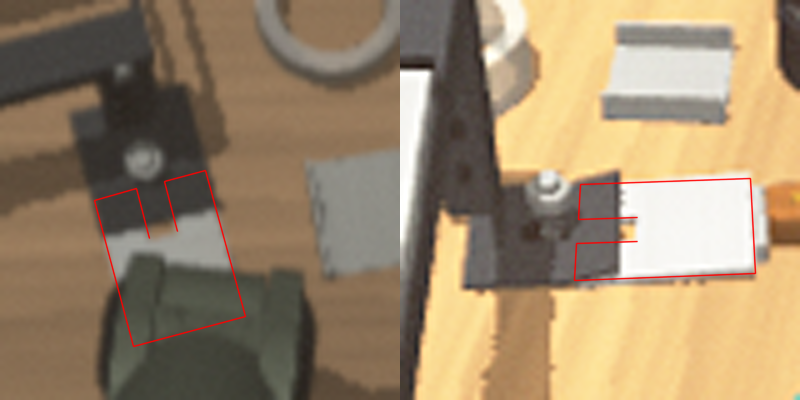

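move_arm(targets=[[[0.1, -0.05, 0, -0.02, 0, 0, 0], [0.1, -0.1, 0, -0.04, 0, 0, 0], [0.1, -0.1, 0, -0.04, 0, 0, 0], [0.1, -0.1, 0, -0.04, 0, 0, 0]]])

```text
time_s: 16.13
position: [0.4449, 0.0091, 0.0117]
ee_rot: [3.139, -0.008, -2.908]
force: [-8.9, -3.3, 5.5]
width: 0.0283
```

move_arm(targets=[[[0.1, -0.1, 0, 0, 0, 0, 0], [0.1, -0.2, 0, 0, 0, 0, 0], [0.1, -0.2, 0, 0, 0, 0, 0]]])

```text
time_s: 16.38
position: [0.4456, 0.0094, 0.0116]
ee_rot: [3.14, -0.01, -2.908]
force: [-11.8, -3.3, 9.2]
width: 0.0286
```

move_arm(targets=[[[0.1, -0.05, 0, 0, 0, -0.25, 0], [0.1, -0.1, 0, 0, 0, -0.5, 0], [0.1, -0.1, 0, 0, 0, -0.5, 0], [0.1, -0.1, 0, 0, 0, -0.5, 0]]])

```text
time_s: 16.72
position: [0.4458, 0.0095, 0.0116]
ee_rot: [3.14, -0.003, -2.908]
force: [-13.9, -3.7, 10.4]
width: 0.0284
```

```bash
python3 look.py 12
```

```text
[0.44578197 0.00948499 0.01155415] [ 3.13979049e+00 -2.92820238e-03 -2.90803283e+00] [-13.92581231  -3.68119239  10.41041857] [-1.05780996  2.42900876 -0.12345812] [ 0.9728  0.2314 -0.0029]
```

View pics/b12.png

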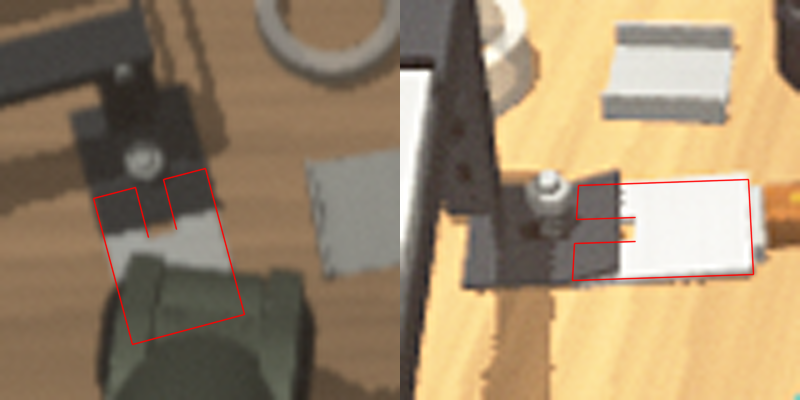

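move_arm(targets=[[[0.1, 0, 0, -0.05, 0, 0, 0], [0.1, 0, 0, -0.1, 0, 0, 0], [0.1, 0, 0, -0.1, 0, 0, 0]]])

```text
time_s: 17.07
position: [0.4473, 0.01, 0.0121]
ee_rot: [3.139, -0.0, -2.908]
force: [-6.9, -2.5, -2.3]
width: 0.0283
```

```bash
python3 - <<'E'
from mv import *
from station import r
st=r.state(); p=st["position"]; R=Ro.from_euler("xyz",st["ee_rot"]); print(p,st["ee_rot"],st["force"],st["moment"],(-R.as_matrix()[:,0]).round(4))
E
```

```text
[0.44730965 0.01002351 0.01211211] [ 3.13853579e+00 -9.70461651e-05 -2.90763004e+00] [-6.90919634 -2.52439275 -2.3369059 ] [-0.5420317   1.59507686 -0.14756166] [ 9.728e-01  2.318e-01 -1.000e-04]
```

move_arm(targets=[[[0.1, -0.1, -0.02, -0.01, 0, 0, 0], [0.1, -0.2, -0.04, -0.02, 0, 0, 0], [0.1, -0.3, -0.06, -0.03, 0, 0, 0], [0.1, -0.4, -0.06, -0.03, 0, 0, 0], [0.1, -0.4, -0.06, -0.03, 0, 0, 0]]])

```text
time_s: 17.48
position: [0.4521, 0.0107, 0.0124]
ee_rot: [3.138, 0.001, -2.907]
force: [-5.6, -0.7, -4.0]
width: 0.028
```

move_arm(targets=[[[0.1, -0.1, 0, 0, 0, 0, 0], [0.1, -0.2, 0, 0, 0, 0, 0], [0.1, -0.3, 0, 0, 0, 0, 0], [0.1, -0.4, 0, 0, 0, 0, 0], [0.1, -0.4, 0, 0, 0, 0, 0]]])

```text
time_s: 17.9
position: [0.4563, 0.0116, 0.0124]
ee_rot: [3.138, 0.002, -2.907]
force: [-5.2, -2.2, -4.4]
width: 0.0281
```

move_arm(targets=[[[0.1, -0.1, -0.02, 0, 0, 0, 0], [0.1, -0.2, -0.04, 0, 0, 0, 0], [0.1, -0.3, -0.05, 0, 0, 0, 0], [0.1, -0.4, -0.05, 0, 0, 0, 0], [0.1, -0.5, -0.05, 0, 0, 0, 0], [0.1, -0.5, -0.05, 0, 0, 0, 0]]])

```text
time_s: 18.4
position: [0.4616, 0.0124, 0.0125]
ee_rot: [3.138, 0.002, -2.907]
force: [-5.5, -1.2, -5.8]
width: 0.0287
```

```bash
python3 look.py 13
```

```text
[0.46156623 0.01235167 0.01249202] [ 3.13808670e+00  2.17440608e-03 -2.90676844e+00] [-5.51545144 -1.19626426 -5.7692264 ] [-0.33978586  1.34223531  0.04287709] [0.9726 0.2327 0.0022]
```

View pics/b13.png

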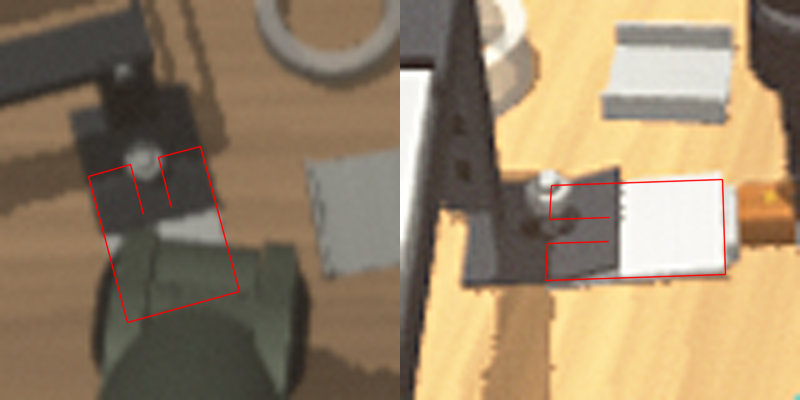

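move_arm(targets=[[[0.1, -0.1, -0.02, 0, 0, 0, 0], [0.1, -0.25, -0.03, 0, 0, 0, 0], [0.1, -0.4, -0.03, 0, 0, 0, 0], [0.1, -0.55, -0.03, 0, 0, 0, 0], [0.1, -0.7, -0.03, 0, 0, 0, 0], [0.1, -0.8, -0.03, 0, 0, 0, 0], [0.1, -0.8, -0.03, 0, 0, 0, 0]]])

```text
time_s: 19.08
position: [0.4723, 0.0138, 0.0135]
ee_rot: [3.139, 0.007, -2.907]
force: [-3.4, -1.1, -6.5]
width: 0.0285
```

move_arm(targets=[[[0.1, -0.1, 0, 0.01, 0, 0, 0], [0.1, -0.2, 0, 0.02, 0, 0, 0], [0.1, -0.3, 0, 0.02, 0, 0, 0], [0.1, -0.4, 0, 0.02, 0, 0, 0], [0.1, -0.5, 0, 0.02, 0, 0, 0], [0.1, -0.5, 0, 0.02, 0, 0, 0]]])

```text
time_s: 19.58
position: [0.4769, 0.0149, 0.0135]
ee_rot: [3.139, 0.007, -2.907]
force: [-4.3, -0.9, -6.4]
width: 0.0285
```

move_arm(targets=[[[0.1, 0, 0, 0.05, 0, 0.2, 0], [0.1, 0, 0, 0.1, 0, 0.4, 0], [0.1, 0, 0, 0.12, 0, 0.4, 0], [0.1, 0, 0, 0.12, 0, 0.4, 0]]])

```text
time_s: 19.92
position: [0.4769, 0.0149, 0.0124]
ee_rot: [3.139, 0.0, -2.907]
force: [-4.9, -1.6, -3.4]
width: 0.0282
```

```bash
python3 look.py 14; python3 - <<'E'
import cv2
a=cv2.imread("pics/side14.png")[205:255,245:325]
cv2.imwrite("pics/c14.png",cv2.resize(a,None,fx=10,fy=10,interpolation=cv2.INTER_CUBIC))
E
```

```text
[0.4769191  0.01491721 0.01236396] [ 3.13912791e+00  1.86013860e-04 -2.90709385e+00] [-4.86989378 -1.63715957 -3.36198152] [-0.29956246  1.31589757 -0.0237117 ] [9.726e-01 2.324e-01 2.000e-04]
```

View pics/b14.png

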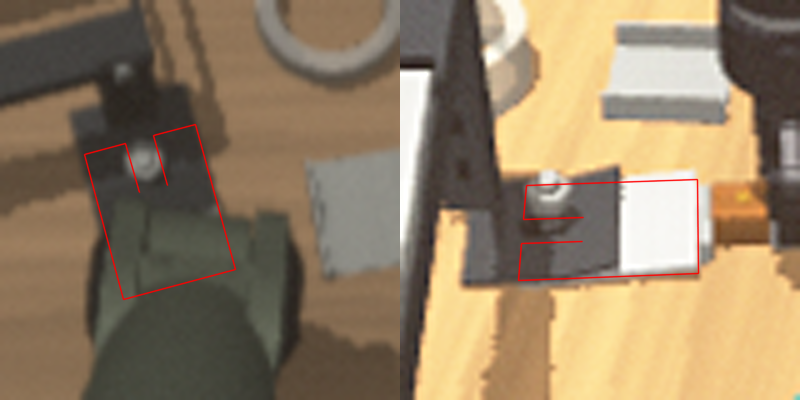

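View pics/c14.png

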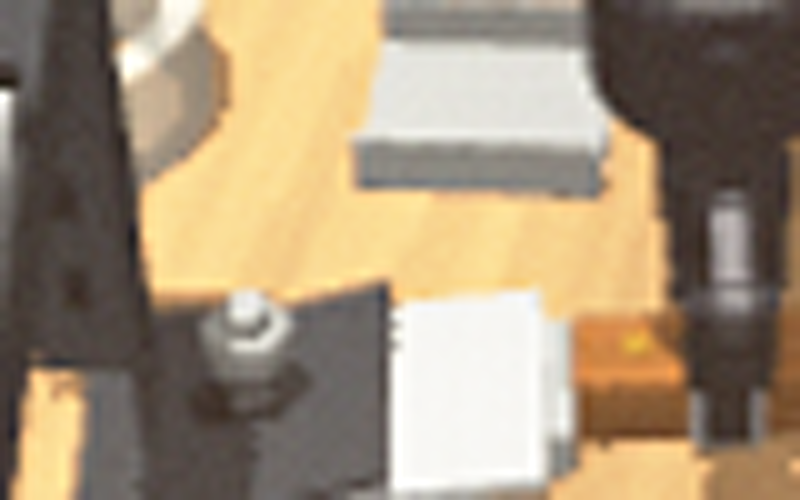

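move_arm(targets=[[[0.1, -0.1, 0, 0, 0, 0, 0], [0.1, -0.2, 0, 0, 0, 0, 0], [0.1, -0.3, 0, 0, 0, 0, 0], [0.1, -0.3, 0, 0, 0, 0, 0]]])

```text
time_s: 20.35
position: [0.4799, 0.0156, 0.0124]
ee_rot: [3.139, 0.0, -2.907]
force: [-6.0, -2.2, -4.3]
width: 0.0279
```

move_arm(targets=[[[0.1, -0.1, 0, 0, 0, 0, 0], [0.1, -0.2, 0, 0, 0, 0, 0], [0.1, -0.2, 0, 0, 0, 0, 0]]])

```text
time_s: 20.6
position: [0.4818, 0.0161, 0.0124]
ee_rot: [3.139, 0.0, -2.907]
force: [-5.3, -1.5, -3.8]
width: 0.0285
```

move_arm(targets=[[[0.1, -0.1, 0, 0, 0, 0, 0], [0.1, -0.15, 0, 0, 0, 0, 0], [0.1, -0.15, 0, 0, 0, 0, 0]]])

```text
time_s: 20.85
position: [0.4831, 0.0164, 0.0124]
ee_rot: [3.139, 0.0, -2.907]
force: [-4.2, -1.4, -4.7]
width: 0.0289
```

move_arm(targets=[[[0.1, -0.05, 0, 0, 0, 0, 0], [0.1, -0.1, 0, 0, 0, 0, 0], [0.1, -0.1, 0, 0, 0, 0, 0]]])

```text
time_s: 21.1
position: [0.4841, 0.0167, 0.0123]
ee_rot: [3.139, -0.0, -2.907]
force: [-5.2, -0.6, -4.2]
width: 0.0287
```

move_arm(targets=[[[0.1, -0.05, 0, 0, 0, 0, 0], [0.1, -0.1, 0, 0, 0, 0, 0], [0.1, -0.1, 0, 0, 0, 0, 0]]])

```text
time_s: 21.35
position: [0.4851, 0.0169, 0.0123]
ee_rot: [3.139, -0.0, -2.907]
force: [-4.7, -1.8, -5.0]
width: 0.0284
```

move_arm(targets=[[[0.1, -0.05, 0, 0, 0, 0, 0], [0.1, -0.1, 0, 0, 0, 0, 0], [0.1, -0.1, 0, 0, 0, 0, 0]]])

```text
time_s: 21.6
position: [0.4861, 0.0171, 0.0124]
ee_rot: [3.139, 0.0, -2.907]
force: [-4.8, -1.0, -3.8]
width: 0.0285
```

move_arm(targets=[[[0.1, -0.05, 0, 0, 0, 0, 0], [0.1, -0.1, 0, 0, 0, 0, 0], [0.1, -0.1, 0, 0, 0, 0, 0]]])

```text
time_s: 21.85
position: [0.4872, 0.0174, 0.0124]
ee_rot: [3.139, 0.0, -2.907]
force: [-5.0, -1.3, -5.1]
width: 0.0286
```

move_arm(targets=[[[0.1, -0.05, 0, 0, 0, 0, 0], [0.1, -0.1, 0, 0, 0, 0, 0], [0.1, -0.1, 0, 0, 0, 0, 0]]])

```text
time_s: 22.1
position: [0.4874, 0.0175, 0.0122]
ee_rot: [3.139, -0.001, -2.907]
force: [-6.5, -1.7, -3.4]
width: 0.0286
```

move_arm(targets=[[[0.1, -0.05, 0, 0, 0, 0, 0], [0.1, -0.1, 0, 0, 0, 0, 0], [0.1, -0.1, 0, 0, 0, 0, 0]]])

```text
time_s: 22.35
position: [0.4875, 0.0176, 0.0121]
ee_rot: [3.139, -0.003, -2.907]
force: [-8.4, -2.4, -1.9]
width: 0.0284
```

move_arm(targets=[[[0.1, -0.05, 0, -0.02, 0, -0.1, 0], [0.1, -0.1, 0, -0.03, 0, -0.15, 0], [0.1, -0.1, 0, -0.03, 0, -0.15, 0]]])

```text
time_s: 22.6
position: [0.4876, 0.0177, 0.0122]
ee_rot: [3.139, -0.002, -2.908]
force: [-10.6, -2.4, -3.6]
width: 0.0285
```

move_arm(targets=[[[0.1, -0.05, 0, -0.01, 0, -0.1, 0], [0.1, -0.1, 0, -0.02, 0, -0.15, 0], [0.1, -0.1, 0, -0.02, 0, -0.15, 0]]])

```text
time_s: 22.85
position: [0.4876, 0.0178, 0.0121]
ee_rot: [3.139, -0.001, -2.908]
force: [-10.7, -3.8, -3.5]
width: 0.0285
```

```bash
python3 look.py 15
```

```text
[0.4876356  0.017751   0.01210629] [ 3.13941219e+00 -8.16509696e-04 -2.90781784e+00] [-10.7164813   -3.79101281  -3.50246001] [-0.79671862  2.32358842 -0.07820097] [ 9.728e-01  2.317e-01 -8.000e-04]
```

View pics/b15.png

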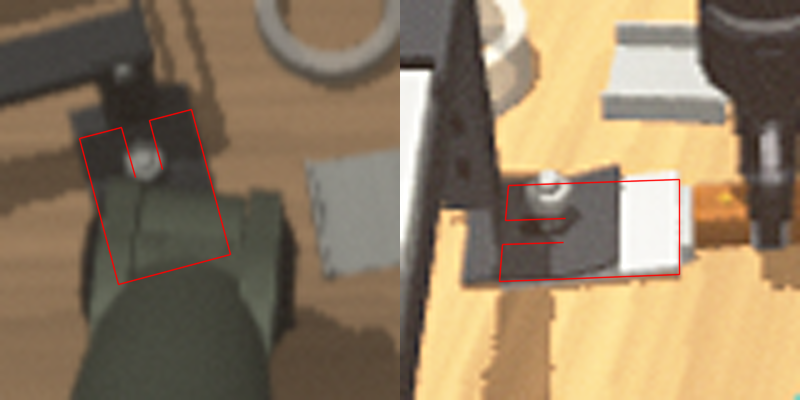

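move_arm(targets=[[[0.1, -0.05, 0, 0, 0, -0.05, 0], [0.1, -0.1, 0, -0.01, 0, -0.1, 0], [0.1, -0.1, 0, -0.01, 0, -0.1, 0]]])

```text
time_s: 23.2
position: [0.4877, 0.0178, 0.012]
ee_rot: [3.139, -0.001, -2.908]
force: [-13.3, -3.9, -2.2]
width: 0.0284
```

move_arm(targets=[[[0.1, -0.05, 0, 0, 0, -0.05, 0], [0.1, -0.1, 0, -0.01, 0, -0.1, 0], [0.1, -0.1, 0, -0.01, 0, -0.1, 0], [0.1, -0.1, 0, -0.01, 0, -0.1, 0]]])

```text
time_s: 23.53
position: [0.4877, 0.0179, 0.0119]
ee_rot: [3.139, -0.001, -2.908]
force: [-14.6, -4.8, -0.5]
width: 0.0284
```

move_arm(targets=[[[0.1, -0.03, 0, 0, 0, 0, 0], [0.1, -0.03, 0, 0, 0, 0, 0], [0.1, -0.03, 0, 0, 0, 0, 0]]])

```text
time_s: 23.78
position: [0.4876, 0.0179, 0.0118]
ee_rot: [3.139, -0.001, -2.908]
force: [-15.0, -5.3, -1.2]
width: 0.0281
```

```bash
python3 look.py 16
```

```text
[0.48763721 0.01792526 0.01184698] [ 3.13948289e+00 -1.46378272e-03 -2.90828681e+00] [-15.04563668  -5.28676268  -1.23364028] [-1.14348702  3.07680697 -0.19493052] [ 0.9729  0.2312 -0.0015]
```

move_arm(targets=[[[0.1, 0.1, 0, 0.02, 0, 0.1, 0], [0.1, 0.3, 0, 0.04, 0, 0.3, 0], [0.1, 0.5, 0, 0.06, 0, 0.4, 0], [0.1, 0.7, 0, 0.08, 0, 0.5, 0], [0.1, 0.7, 0, 0.08, 0, 0.5, 0]]])

```text
time_s: 24.3
position: [0.4875, 0.0173, 0.0125]
ee_rot: [3.139, 0.002, -2.907]
force: [-1.6, -0.9, -5.8]
width: 0.0288
```

```bash
python3 - <<'E'
from mv import *
from station import r
st=r.state(); p=st["position"]; R=Ro.from_euler("xyz",st["ee_rot"]); print(p,st["ee_rot"],st["force"],st["moment"],(-R.as_matrix()[:,0]).round(4))
E
```

```text
[0.48751453 0.01728396 0.01245762] [ 3.13928636e+00  2.37513307e-03 -2.90684818e+00] [-1.56803188 -0.88199964 -5.7682738 ] [-0.1504001   0.8743737   0.00104219] [0.9726 0.2326 0.0024]
```

move_arm(targets=[[[0.1, 0, 0, 0.02, 0, 0.1, 0], [0.1, 0, 0, 0.05, 0, 0.15, 0], [0.1, 0.1, 0, 0.05, 0, 0.15, 0], [0.1, 0.3, 0, 0.05, 0, 0.15, 0], [0.1, 0.5, 0, 0.05, 0, 0.15, 0], [0.1, 0.8, 0, 0.05, 0, 0.15, 0], [0.1, 1, 0, 0.05, 0, 0.15, 0], [0.1, 1, 0, 0.05, 0, 0.15, 0]]])

```text
time_s: 24.97
position: [0.4773, 0.0147, 0.012]
ee_rot: [3.14, -0.001, -2.907]
force: [2.7, 0.8, -1.9]
width: 0.0287
```

```bash
python3 look.py 17
```

```text
[0.47726708 0.01467173 0.01200153] [ 3.13975611e+00 -8.40901809e-04 -2.90722313e+00] [ 2.65980164  0.77463551 -1.92873876] [-0.04811922 -0.37985782  0.02858088] [ 9.727e-01  2.322e-01 -8.000e-04]
```

View pics/b17.png

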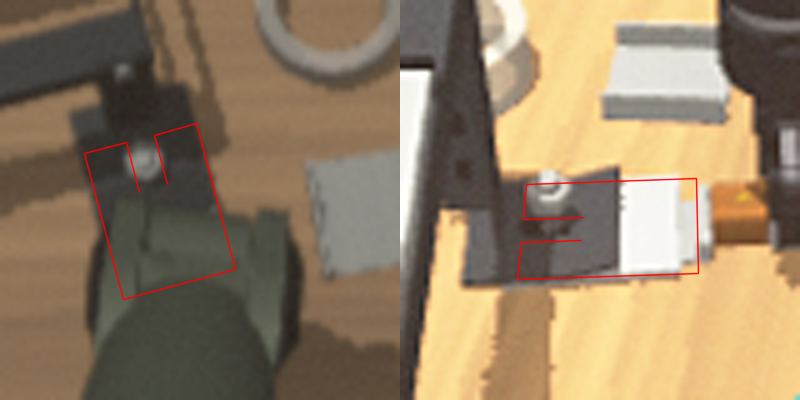

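The shim stays put (rear edge still at side crop x≈676) while the bolster withdraws to x≈700. Drawing the scraper out fully.

move_arm(targets=[[[0.1, 0.2, 0, 0, 0, 0, 0], [0.1, 0.5, 0, 0, 0, 0, 0], [0.1, 0.9, 0, 0, 0, 0, 0], [0.1, 1.3, 0, 0, 0, 0, 0], [0.1, 1.8, 0, 0, 0, 0, 0], [0.1, 2.3, 0, 0, 0, 0, 0], [0.1, 2.8, 0, 0, 0, 0, 0], [0.1, 3.3, 0, 0, 0, 0, 0], [0.1, 3.8, 0, 0, 0, 0, 0], [0.1, 4.4, 0, 0, 0, 0, 0], [0.1, 5, 0, 0, 0, 0, 0], [0.1, 5.8, 0, 0, 0, 0, 0], [0.1, 6.6, 0, 0, 0, 0, 0], [0.1, 7.4, 0, 0, 0, 0, 0], [0.1, 8, 0, 0, 0, 0, 0], [0.1, 8.4, 0, 0, 0, 0, 0], [0.1, 8.5, 0, 0, 0, 0, 0], [0.1, 8.5, 0, 0, 0, 0, 0]]])

```text
time_s: 26.57
position: [0.3928, -0.0049, 0.0117]
ee_rot: [3.139, -0.004, -2.907]
force: [-2.2, -0.2, 2.5]
width: 0.0286
```

```bash
python3 look.py 18; python3 - <<'E'
import cv2
a=cv2.imread("pics/side18.png")[205:265,235:335]
cv2.imwrite("pics/c18.png",cv2.resize(a,None,fx=8,fy=8,interpolation=cv2.INTER_CUBIC))
E
```

```text
[ 0.39278405 -0.00490286  0.01166146] [ 3.13873385 -0.00424304 -2.90729967] [-2.18650894 -0.17098445  2.51088722] [-0.02740301  0.1443482  -0.07246377] [ 0.9727  0.2322 -0.0042]
```

View pics/b18.png

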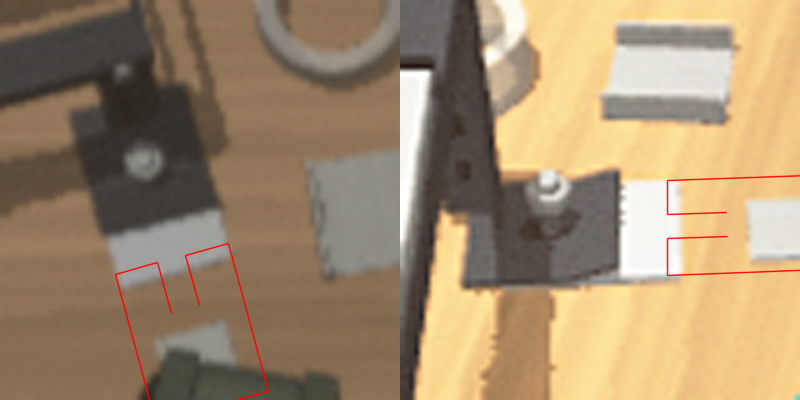

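View pics/c18.png

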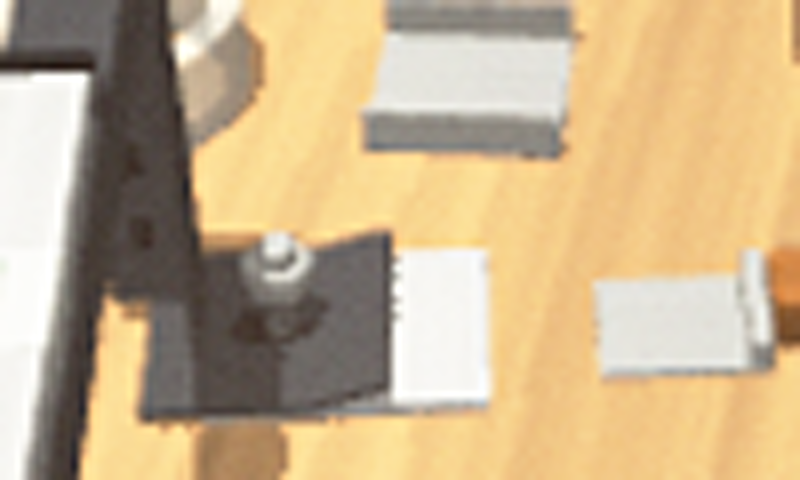

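move_arm(targets=[[[0.1, 0.5, 0, -0.02, 0, -0.2, 0], [0.1, 1.3, 0, -0.03, 0, -0.25, 0], [0.1, 2.3, 0, -0.03, 0, -0.25, 0], [0.1, 3.2, 0, -0.03, 0, -0.25, 0], [0.1, 3.8, 0, -0.02, 0, -0.25, 0], [0.1, 4, 0, 0, 0, -0.25, 0], [0.1, 4, 0, 0, 0, -0.25, 0], [0.1, 4, 0, 0, 0, -0.25, 0]]])

```text
time_s: 27.33
position: [0.3554, -0.0144, 0.012]
ee_rot: [3.139, 0.003, -2.907]
force: [-0.2, 0.3, -1.7]
width: 0.0287
```

```bash
python3 - <<'E'
from h import *
from mv import *
st=r.state(); R=Ro.from_euler("xyz",st["ee_rot"]); print(st["position"],st["force"],(-R.as_matrix()[:,0]).round(4))
im={n:np.mean([r.get_image(n)[:,:,::-1].astype(float) for _ in range(2)],0) for n in("side","top")}
z=.006
Es=[((-.0525,-.04,z),(-.0525,.04,z),(0,0,z),1),((-.0525,.04,z),(-.03,.04,z),(-.04,0,z),1),((-.0525,-.04,z),(-.03,-.04,z),(-.04,0,z),1)]
B=np.array([.6107,.0478]);yaw=.235;d=np.array([np.cos(yaw),np.sin(yaw)]);n_=np.array([-d[1],d[0]])
print("bolt",B@d,B@n_)
for v in(["top"],["side"],["top","side"]):
    q=fit([*(B-d*.0235),yaw],Es,im,v)[0]; s=q[:2]+.0235*np.array([np.cos(q[2]),np.sin(q[2])]); print(v,q,"seat A,L",s@d,s@n_)
E
```

```text
[ 0.3554419  -0.0143768   0.01201698] [-0.2197416   0.26414168 -1.71712221] [0.9727 0.2321 0.0026]
bolt 0.6050444029593386 -0.0957110257367326
['top'] [0.5893287  0.04297039 0.25818386] seat A,L 0.6066296540145361 -0.09488696206483588
['side'] [0.59078376 0.04160853 0.27519933] seat A,L 0.607714945601063 -0.09615053438689433
['top', 'side'] [0.58999207 0.04121194 0.24972612] seat A,L 0.6068691127414827 -0.09695026176064792
```

move_arm(targets=[[[0.1, 0, 0, 0.02, 0, 0.15, 0], [0.1, 0, 0, 0.02, 0, 0.15, 0], [0.6, 0, 0, 0.02, 0, 0.15, 0], [0.9, 0, 0, 0.02, 0, 0.15, 0], [0.9, 0, 0, 0.02, 0, 0.15, 0], [0.9, 0, 0, 0.02, 0, 0.15, 0], [0.9, 0, 0, 0.02, 0, 0.15, 0], [0.9, 0, 0, 0.02, 0, 0.15, 0], [0.9, 0, 0, 0.02, 0, 0.15, 0]]])

```text
time_s: 28.28
position: [0.3552, -0.0142, 0.0117]
ee_rot: [3.139, -0.001, -2.907]
force: [0.2, -0.3, 0.3]
width: 0.0769
```

move_arm(targets=[[[0.9, 0, 0, -1, 0, 0, 0], [0.9, 0, 0, -3, 0, 0, 0], [0.9, 0, 0, -6, 0, 0, 0], [0.9, 0, 0, -9, 0, 0, 0], [0.9, 0, 0, -12, 0, 0, 0], [0.9, 0, 0, -14, 0, 0, 0], [0.9, 0, 0, -15, 0, 0, 0], [0.9, 0, 0, -15, 0, 0, 0]]])

```text
time_s: 28.95
position: [0.357, -0.0149, 0.1639]
ee_rot: [3.141, 0.004, -2.907]
force: [0.5, 0.6, 0.2]
width: 0.0769
```

move_arm(targets=[[[0.9, 0, -3, 0, 0, 0, 0], [0.9, 0, -6, 0, 0, 0, 0], [0.9, 0, -9, 0, 0, 0, 0], [0.9, 0, -12, 0, 0, 0, 0], [0.9, 0, -15, 0, 0, 0, 0], [0.9, 0, -17, 0, 0, 0, 0], [0.9, 0, -18, 0, 0, 0, 0], [0.9, 0, -18, 0, 0, 0, 0]]])

```text
time_s: 29.62
position: [0.3972, -0.1909, 0.1603]
ee_rot: [3.139, -0.001, -2.909]
force: [0.0, 0.1, 0.2]
width: 0.0768
```

```bash
python3 - <<'E'
from h import *
st=r.state(); print(st["time_s"],st["position"],st["force"],st["width"])
for n in("side","top"):
    im=r.get_image(n); cv2.imwrite(f"pics/{n}19.png",im[:,:,::-1])
a=cv2.resize(cv2.imread("pics/side19.png")[150:300,150:400],None,fx=3.2,fy=3.2,interpolation=cv2.INTER_CUBIC); cv2.imwrite("pics/c19.png",a)
b=cv2.resize(cv2.imread("pics/top19.png")[90:290,180:480],None,fx=2.6,fy=2.6,interpolation=cv2.INTER_CUBIC); cv2.imwrite("pics/d19.png",b)
# bystander change check against start
for n in("side","top"):
    d=cv2.absdiff(cv2.imread(f"pics/{n}0.png"),cv2.imread(f"pics/{n}19.png")).max(2); cv2.imwrite(f"pics/diff_{n}.png",np.clip(d*3.,0,255).astype(np.uint8))
E
```

```text
29.6167 [ 0.3972249  -0.19092967  0.16027823] [0.03338984 0.1332195  0.19761886] 0.07676205104761367
```

View pics/c19.png

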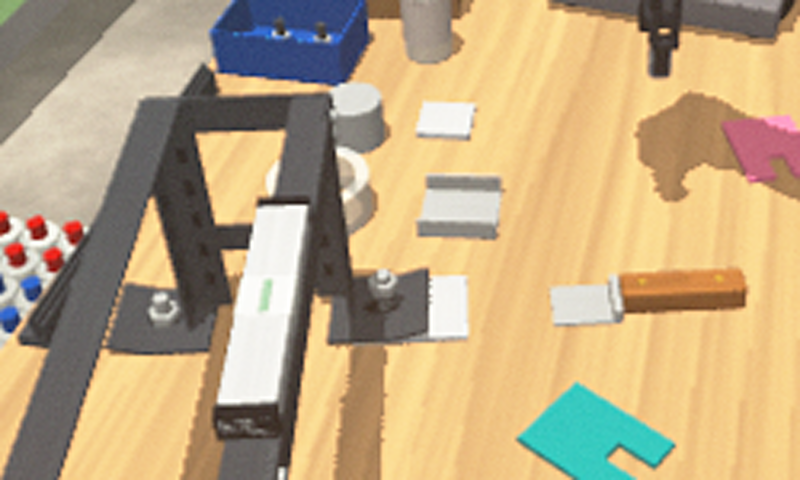

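View pics/d19.png

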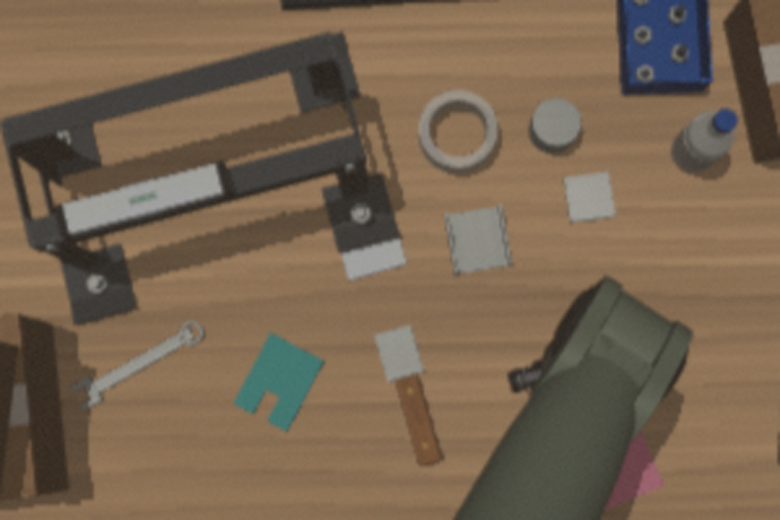

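View pics/diff_top.png

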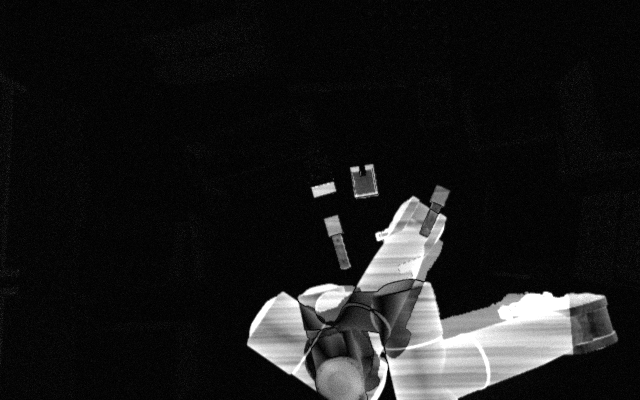

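The difference against the start image shows changes only at the shim, scraper and arm. The shim lies flat under the foot, and the scraper lies flat at top crop (408,395), clear of the rack. Handing in.

```bash
python3 - <<'E'
from station import r
print(r.close_job()); print(r.state()["time_s"])
E
```

```text
the job is handed in; nothing more can be done
None
the job is handed in; nothing more can be done
```

The job is handed in: the shim is under the low foot, pressed home against the bolt, and the scraper lies flat on the bench. It took about 30 s of the 58 s allowed.

**What I did:** I lifted the shim level off the channel on the scraper blade, with the fingers never on it, and slid it under the foot. The push was about 5 N while sliding. At the bolt it rose steeply to about 15.5 N with no further travel, so roughly 10 N on the bolt, held for about 0.5 s. I then unloaded, drew the scraper out along the same line and laid it down.

**Last checks:**
- **Shim:** it looks flat in the final pictures. Its fitted seat point is 2 to 3 mm from my camera estimate of the bolt along the slot and about 1 mm across. It is about 3 mm before the slot's middle.
- **Scraper:** it lies flat, with its tip about 160 mm from the anchor, and the gripper is clear of everything.
- **Bystanders:** comparing start and end pictures from the top camera showed changes only at the shim, scraper and arm.

**What disagreed or was not measured:**
- **Sliding force:** about 5 N was lower than the stated 8 to 20 N.
- **Entry snag:** on the way in, the blade pressed on the bench and stuck at about 14 N, until I raised the tool by 1 mm.
- **Bolt contact:** it came about 3 mm beyond the camera estimate, which is close to the camera's accuracy.
- **Foot lift:** I judged this only from the geometry and pictures.

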